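# Put the bench gear unit in gear and index its output flange

### The job

Swing the black-knobbed gear lever of the blue gear unit fully over to the in-gear side and rock the red tee handle until the orange dog teeth spring up fully between the steel teeth. Then, in gear, turn the tee handle until the red pointer of the output flange stands at the yellow mark, and let go. Leave the yellow mark and the tools, parts and containers on the bench where they are.

Things in the scene. Friction and masses are not known exactly. Their poses are not given: they have to be found in the camera images.
- gear_unit: Steel stand plate 240 x 400 x 12 mm lying on the bench, which carries the blue gear casing; fixed. Origin on the underside, directly below the spindle; x points away from the robot side (uphill), y to the dial side, z up.
- gear_head: Blue open-topped gear casing 150 mm (x) by 390 mm (y, -205 to +185) by 95 mm deep, its top face tipped 30 degrees towards the robot. Origin on the spindle axis at rim level, 125 mm above the bench. z: the spindle axis (out of the casing, leaning to the robot); x: uphill, away from the robot; y: towards the output dial. 'Casing axes' below means this frame; 'above the rim' means along its z.
- spindle (a joint): Turn of the input spindle about the casing z (rad, positive anticlockwise seen from outside, -3.1 to 3.1). It carries the red tee handle and below it a star of six steel teeth. At 0 the bar of the tee handle lies along the casing x; bar and teeth turn with it. Stays where left (about 0.05 N m of friction).
- tee (a point): Centre of the red tee handle bar, on the spindle axis 62 mm above the rim: 72 mm long, 14 mm wide, 18 mm tall (along the spindle), on a stem 12 mm thick.
- star (a point): Centre of the top of the star of six steel teeth, on the spindle axis 12 mm above the rim. Teeth 60 degrees apart, one along the tee bar, 16 mm wide, 8 mm thick, reaching to radius 48 mm.
- shift (a joint): Gear lever (rad): 0 neutral, leaning outwards, away from the spindle; 0.7 fully in gear, leaning towards the spindle (end stop). Hinge at (0, -150, 8) mm in casing axes, parallel to the casing x; at 0.35 the lever stands along the casing z. Stays where left; needs about 5 to 8 N at the knob. Its fork lets a spring push the dog ring up: it can go fully over while the dogs are still blocked.
- shift_knob (a point): Centre of the black cylindrical lever knob, 28 mm diameter, 30 mm tall, 90 mm from the lever's hinge.
- dog_ring (a point): Dark steel gear ring with three orange dog teeth under the steel star; this point is on the spindle axis at the level of the dog tops. Height above the rim: about 0 in neutral, 4 mm when pressed by the spring but blocked under the steel teeth, 16 mm when fully meshed with the lever fully over.
- dogs (a joint): Turn of the dog ring, measured like spindle. Dogs 120 degrees apart, 18 mm wide, at radius 41 mm; at 0 one lies along the casing x. At the start they always lie under steel teeth. They spring up when spindle and dogs differ by 30 degrees (plus any multiple of 60), within 6 degrees. Once meshed there is about 7 degrees of play either way before the spindle carries the ring along.
- dial (a joint): Turn of the grey output flange (rad, positive anticlockwise seen from outside), radius 43 mm, axis parallel to the spindle at (0, 115) mm in casing axes. Geared 1:1 to the dog ring, turning the other way; in gear, turning the spindle clockwise (joint falling) turns the dial anticlockwise (growing). At 0 its red pointer points along the casing x. Stays where left (about 0.1 N m of friction).
- index (a joint): Where the yellow mark stands, as an angle about the dial's axis measured like dial: the pointer stands at the mark when dial equals index. Always anticlockwise of the pointer at the start. A very stiff ring: leave it where it is.
- pointer_tip (a point): Tip of the red pointer on the output flange, at radius 50 mm, 12 mm above the rim level.
- mark (a point): Point at radius 50 mm, 12 mm above the rim level, just inside the inner end of the yellow mark (a block 15 x 7 x 12 mm): the pointer tip must come here.
- bearing: Bystander: loose ball bearing ring, 40 mm across, 12 mm tall, on the front of the stand plate. Origin: centre of its underside.
- socket: Bystander: loose steel socket, 22 mm across, 28 mm tall, on the front of the stand plate. Origin: centre of its underside.
- wrench: Bystander: steel wrench 190 mm long, lying on the left. Origin: centre of its underside.
- driver: Bystander: yellow-handled screwdriver 200 mm long, lying on the left. Origin: centre of its underside.
- oil: Bystander: black oil bottle 68 mm across, 200 mm tall, on the left. Origin: centre of its underside.
- tray: Bystander: steel parts tray 140 x 100 x 35 mm, on the right. Origin: centre of its underside.
- can: Bystander: green can 60 mm across, 120 mm tall, on the right. Origin: centre of its underside.

How it is judged:
By the outcome, as a careful person would: the job done as asked, in the order asked, and still so for the second after the job is handed in, with the robot touching nothing.
It also fails if it takes over 64 s, if anything falls off the work surface, if the arm or the gripper's body presses on something with over 40 N, if the wrist force passes 120 N, or if a joint passes its speed limit or range.

### The arm

A 6-joint arm with a two-finger parallel gripper is mounted at the origin on the work surface. World frame = base frame: x ahead of the robot, y to its left, z up, the work surface at z = 0. Lengths are in m, angles in rad, forces in N, time in s.
With the tool pointing down it reaches from about 0.375 to 0.75 m from the base axis. Payload 9 kg.
Tool frame: the origin (TCP) lies at the very end of the fingers, on their centre line; the grasp point (between the pads) lies 19 mm behind it; z points along the fingers, y is the direction in which the jaws open and shut (so a half turn about z gives the same grasp; the last joint's range is limited). The gripper opens to 85 mm and grips with 20 to 120 N. Pads are 22 mm wide; open, the fingers measure 114 mm over their backs; the gripper's body (76 mm by 85 mm) begins 54 mm behind the grasp point. The pads swing forward as they close: fully open they stand 13 mm farther back than shut.
Start: joints at [1.061, 0.104, 0.097, 1.564, 0, 1.353], TCP at [0.173, 0.575, 0.231] pointing down, gripper open.
Joint ranges: [-2.99, 2.99], [-0.84, 1.86], [-1.1, 1.16], [-1.84, 2.11], [-1.51, 1.56], [-3.14, 3.14]. Speed limits (rad/s): [2.22, 2.22, 2.57, 3.14, 3.14, 3.14].

### API

Orientations are given as a 3x3 rotation matrix whose columns are the frame's x, y, z axes.
In Python, from cell import * gives the robot as it stands.
- The arm moves only by the tool step_arm, never from a script. Its argument "targets" is a list of rows, each a list of 3 entries, a list of its own where there are three numbers: the shift along the tool's x, y, z scaled (see below), then the turn, a rotation vector about the tool's x, y, z scaled (see below), then the closure, from 0 (fully open) to 1 (shut). A call has 1 to 5 rows; each row is the pose to reach, as a shift and turn from the pose commanded when the call began, along the tool's axes at that moment, turning the shorter way round; what a row does not reach only later rows make up. The controller multiplies each number of a shift by 0.25 m and each number of a turn by pi rad. A row lasts 1/12 s, in which the tool goes at most 41.7 mm and 7.16 degrees, less where a joint would pass 70% of its speed; a pose out of reach is approached as far as the arm can. A call with a number of a shift or a turn outside -1 to 1 is refused whole. A call with a gripper value outside its range is refused whole. The fingers move at their own pace and stop on an object; "squeeze" is the grip in N (left out, the last holds). Time passes only in rows, so rows that repeat a pose let the fingers close. It gives the time, the measured TCP pose, the force and the opening at its end, in the units of the state.
- get_state(): the state, without advancing time (a new reading comes with each control period).
- grab_frame(name): name is "side" or "top"; returns a dict with "pixels" (480x640x3 uint8, red, green, blue), "fovy" (degrees; the focal length in pixels is half the picture's height over the tangent of half this angle, whatever the lens; pixels are square), "cx", "cy" (the principal point, pixels), "k1" (the pictures are not rectified: a ray, as slopes to the right and down, at radius r is drawn at 1 + k1 r^2 times it, then the intrinsics apply), "world_from_camera" (4x4, takes a point from camera to world coordinates). Camera axes: x right, y down, z forward; pixel columns grow to the right and rows downward; lengths in m; the calibration is good to about 2 mm. A picture is of the moment at which its call begins. There is no depth.
- job_done(): hands the job in, once; it reports no verdict.
Trained networks look in a picture, given as the dict that the camera call returned (one of the last four; its "shot" number tells which), for a name from the list of things; names that differ only in an ending like _2 or _b are one class to them, and where a whole thing is asked for, a point or a joint stands for the part that bears it (a point fixed in the world has none). Each returns a list of dicts, best first, with "conf" (0 to 1); they miss things now and then, are a little off and sometimes report something else, mostly with a low value. They report only what shows in the picture. A call takes as long as a camera call.
- trace(thing, picture): "region" (480x640 bool, what is visible of it) and "bbox" ([left, top, right, bottom] as shares, 0 to 1, of the picture: columns of its width, rows of its height, round what is visible of it).
- spot_point(thing, picture): "point" ([row, column] as shares, 0 to 1, of the picture: columns of its width, rows of its height: a listed point, or the origin of a listed thing).
The state is a dict: "time_s": time; "joint_pos": joint angles; "dq": joint speeds; "joint_torque": joint torques, N m; "position": TCP position; "tcp_rot": TCP orientation; "force": force on the tool from outside, world axes, zero at the start; "wrist_torque": the same for the moment, N m; "gripper_width": finger opening in m.
Only numpy, scipy, OpenCV 4.12 (cv2) and the standard library are available. Lean on these libraries where they do the work, as an engineer would, in place of code of your own. Each camera call takes 0.05 s, during which the arm holds its last target.

## Working session

There is one attempt and no reset: what is moved stays moved. The work goes in short steps, Python scripts to look and compute and a tool call to move; the robot and the scene stay as the last step left them, time stands still between calls to the robot, and variables do not carry over. Pictures are saved under pics/ and viewed, and the job is handed in when it is done.

Besides the shell and the picture viewer there is one more tool, called after "Emit:" as name([rows], argument=value, ...), one row to a line, values as JSON. step_arm: Moves the arm, as the interface text tells. Its arguments: {"type":"object","properties":{"targets":{"type":"array","items":{"type":"array"}},"squeeze":{"type":"number"}},"required":["targets"]}

```bash
ls; mkdir -p pics; python3 - <<'E'
from cell import *
import cv2,pickle
s=get_state(); print({k:(v) for k,v in s.items()})
for n in ("side","top"):
    f=grab_frame(n); cv2.imwrite(f"pics/{n}0.png",f["pixels"][:,:,::-1])
    print(n,f["fovy"],f["cx"],f["cy"],f["k1"],f["world_from_camera"],f["shot"])
    pickle.dump(f,open(f"pics/{n}0.pkl","wb"))
    for t in ("gear_unit","gear_head","tee","star","shift_knob","dog_ring","pointer_tip","mark","bearing","socket"):
        r=spot_point(t,f); print(t,[(round(x["point"][1]*640,1),round(x["point"][0]*480,1),round(x["conf"],2)) for x in r[:2]])
E
```

```text
pics
{'time_s': 0.0, 'joint_pos': array([ 1.06132970e+00,  1.04701136e-01,  9.64507853e-02,  1.56390761e+00,
       -4.67646961e-05,  1.35307395e+00]), 'dq': array([ 2.62553150e-04, -1.15235257e-05,  5.61974031e-04, -5.89741182e-04,
       -8.38568310e-04, -1.14533494e-03]), 'joint_torque': array([ 7.40402920e-04, -5.56914818e+01,  5.03664601e+01,  1.58862874e-02,
       -1.29776049e-04, -2.04060308e-05]), 'position': array([0.17241856, 0.57433121, 0.23051109]), 'tcp_rot': array([[-9.57743578e-01,  2.87622758e-01, -6.23258768e-04],
       [ 2.87623326e-01,  9.57742844e-01, -1.21152024e-03],
       [ 2.48460833e-04, -1.33958949e-03, -9.99999072e-01]]), 'force': array([-0.80322485,  0.48467391, -0.25791513]), 'wrist_torque': array([ 0.01759131,  0.01425572, -0.01742301]), 'gripper_width': 0.08555471175389186}
side 42.58833090282671 319.4704221689187 245.9357326766894 -0.15653187310409178 [[ 0.77471258 -0.40452122  0.48598662 -0.11651006]
 [-0.63229127 -0.50205325  0.59004261 -0.78143768]
 [ 0.00530641 -0.76439853 -0.64472221  1.00280186]
 [ 0.          0.          0.          1.       
[... 364 characters left out ...]
.618908609703496 313.2714248798764 232.46056499886933 -0.01628723179472409 [[ 1.22205706e-02 -9.76993366e-01  2.12919281e-01  2.59805634e-01]
 [-9.99925157e-01 -1.20640141e-02  2.03454657e-03 -1.24957013e-03]
 [ 5.80922718e-04 -2.12928209e-01 -9.77067674e-01  1.42219929e+00]
 [ 0.00000000e+00  0.00000000e+00  0.00000000e+00  1.00000000e+00]] 2
gear_unit [(333.4, 242.4, 0.79)]
gear_head [(336.4, 231.2, 0.57)]
tee [(333.4, 236.8, 0.84)]
star [(336.4, 235.1, 0.96)]
shift_knob [(403.9, 267.8, 0.61)]
dog_ring [(335.0, 230.4, 0.98), (274.3, 209.1, 0.48)]
pointer_tip [(294.2, 199.7, 0.72)]
mark [(277.3, 207.9, 0.66)]
bearing [(279.5, 260.1, 0.44)]
socket [(368.3, 291.0, 0.65), (331.8, 238.0, 0.52)]
```

```bash
python3 - <<'E'
import cv2
a=cv2.imread("pics/side0.png");b=cv2.imread("pics/top0.png")
cv2.imwrite("pics/s_c.png",cv2.resize(a[150:390,220:440],None,fx=2.5,fy=2.5,interpolation=cv2.INTER_CUBIC))
cv2.imwrite("pics/t_c.png",cv2.resize(b[160:320,220:440],None,fx=3.6,fy=3.6,interpolation=cv2.INTER_CUBIC))
E
```

```text
(no output)
```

View pics/side0.png

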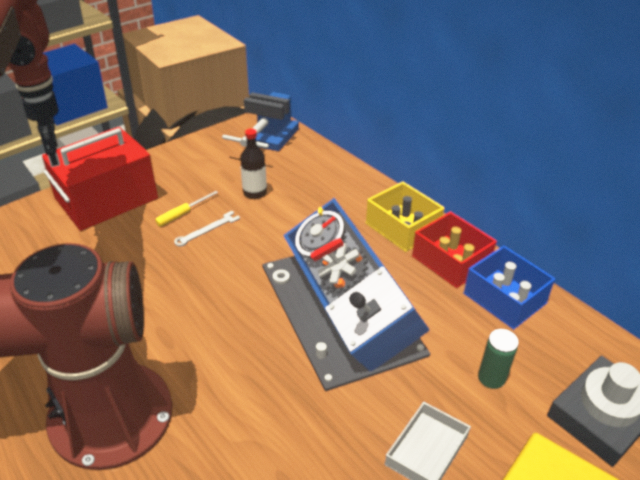

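View pics/top0.png

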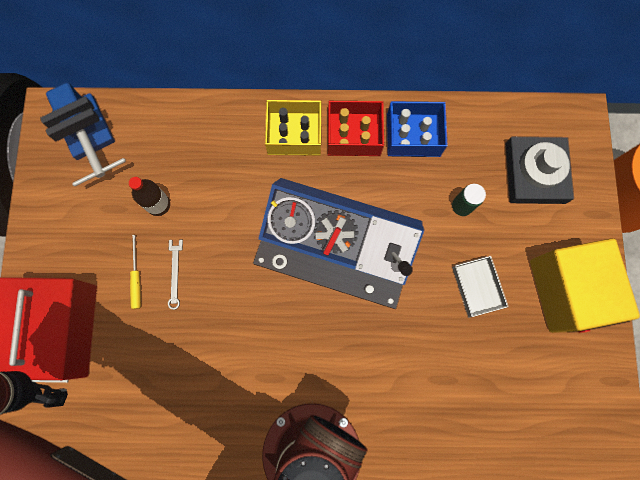

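```bash
sleep 1
```

```text
(no output)
```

View pics/s_c.png

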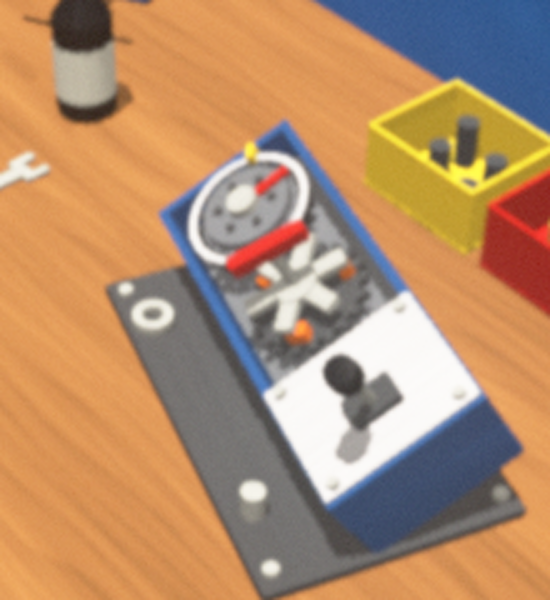

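View pics/t_c.png

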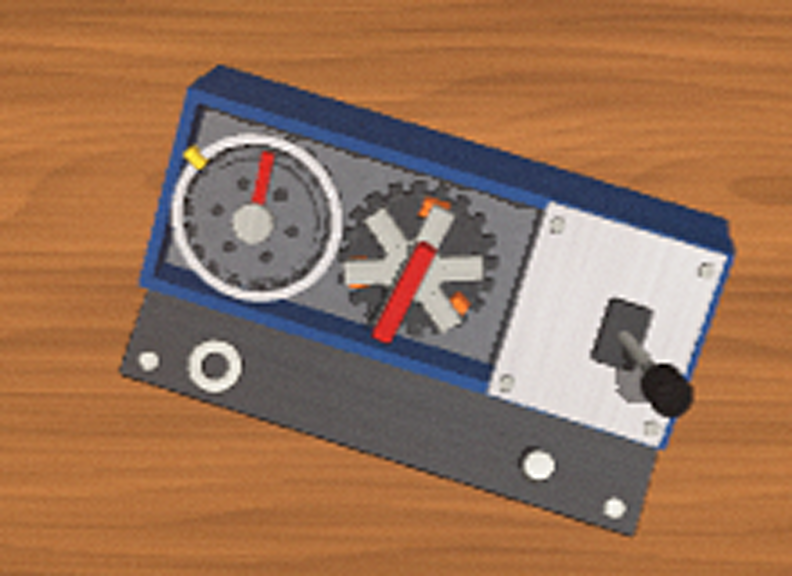

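```bash
cat > h.py <<'E'
import numpy as np, cv2, pickle
from scipy.optimize import least_squares
from scipy.spatial.transform import Rotation as Ro
def proj(f,P):
    P=np.atleast_2d(P); T=np.linalg.inv(f["world_from_camera"]); c=P@T[:3,:3].T+T[:3,3]
    u=c[:,:2]/c[:,2:]; r2=(u**2).sum(1,keepdims=True); u=u*(1+f["k1"]*r2)
    F=240/np.tan(np.radians(f["fovy"])/2); return u*F+[f["cx"],f["cy"]]
def Rh(psi): return Ro.from_euler('z',psi).as_matrix()@Ro.from_euler('y',-np.pi/6).as_matrix()
def h2w(p,P): # p=(x,y,psi), P in mm casing axes
    return np.atleast_2d(P)/1000@Rh(p[2]).T+[p[0],p[1],.125]
def u2w(p,P): return np.atleast_2d(P)/1000@Ro.from_euler('z',p[2]).as_matrix().T+[p[0],p[1],0]
def knob(s,r=90): a=s-.35; return [0,-150+r*np.sin(a),8+r*np.cos(a)]
def dialp(a,r=50,z=12): return [r*np.cos(a),115+r*np.sin(a),z]
def pol(a,r,z): return [r*np.cos(a),r*np.sin(a),z]
E
python3 - <<'E'
from h import *
S=pickle.load(open("pics/side0.pkl","rb"));T=pickle.load(open("pics/top0.pkl","rb"))
obs={"gear_unit":[(338,307.2),(333.4,242.4)],"gear_head":[(338.5,265.2),(336.4,231.2)],"tee":[(326.7,247.7),(333.4,236.8)],"star":[(336.5,263.7),(336.4,235.1)],
"knob":[(354.3,300.7),(403.9,267.8)],"dog":[(340.9,265.8),(335,230.4)],"tip":[(333.4,212.4),(294.2,199.7)],"mark":[(320.9,210.7),(277.3,207.9)]}
def pts(q):
    p=q[:3]
    return {"gear_unit":u2w(p,[0,0,0]),"gear_head":h2w(p,[0,0,0]),"tee":h2w(p,[0,0,62]),"star":h2w(p,[0,0,12]),"knob":h2w(p,knob(0)),"dog":h2w(p,[0,0,0]),"tip":h2w(p,dialp(q[3])),"mark":h2w(p,dialp(q[4]))}
def res(q):
    P=pts(q); return np.concatenate([ (proj(f,P[k])[0]-o[i]) for k,o in obs.items() for i,f in enumerate((S,T))])
r=least_squares(res,[.55,0,-.3,0,.8],loss="soft_l1"); q=r.x
print(q,np.degrees(q[2:])); P=pts(q)
print(np.round(res(q).reshape(-1,4),1))
np.save("q.npy",q)
# overlay
for nm,f,(x0,y0,x1,y1),k in (("s",S,(220,150,440,390),2.5),("t",T,(220,160,440,320),3.6)):
    im=cv2.resize(np.ascontiguousarray(f["pixels"][y0:y1,x0:x1,::-1]),None,fx=k,fy=k,interpolation=cv2.INTER_CUBIC)
    def dr(W,c,closed=True):
        uv=((proj(f,W)-[x0,y0]+.5)*k-.5).astype(int); cv2.polylines(im,[uv],closed,c,1)
    p=q[:3]
    dr(h2w(p,[[-75,-205,0],[75,-205,0],[75,185,0],[-75,185,0]]),(0,255,0))
    dr(u2w(p,[[-120,-200,12],[120,-200,12],[120,200,12],[-120,200,12]]),(255,255,0))
    t=np.linspace(0,2*np.pi,50)
    dr(h2w(p,[pol(a,48,12) for a in t]),(255,0,255)); dr(h2w(p,[dialp(a,50,12) for a in t]),(255,0,255))
    dr(h2w(p,[dialp(q[3],0),dialp(q[3])]),(0,255,255)); dr(h2w(p,[dialp(q[4],0),dialp(q[4])]),(0,255,255))
    cv2.imwrite(f"pics/ov_{nm}.png",im)
E
```

```text
[ 0.54058719 -0.05442401 -0.32991221  0.25620222  1.09313956] [-18.90257735  14.67930565  62.63228292]
[[ 0.9 -1.4  0.3  0.7]
 [ 1.9 -0.4 -0.8  2.3]
 [ 0.5  1.1 -1.1  3.9]
 [ 1.4 -1.9 -1.4 -0.3]
 [ 0.6 -0.6  0.6  2.5]
 [-0.5 -1.   0.6  3.1]
 [ 1.2  1.9 -2.2  0.4]
 [-0.3  2.2 -0.1 -2.5]]
```

```bash
sleep 6
```

```text
(no output)
```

View pics/ov_s.png

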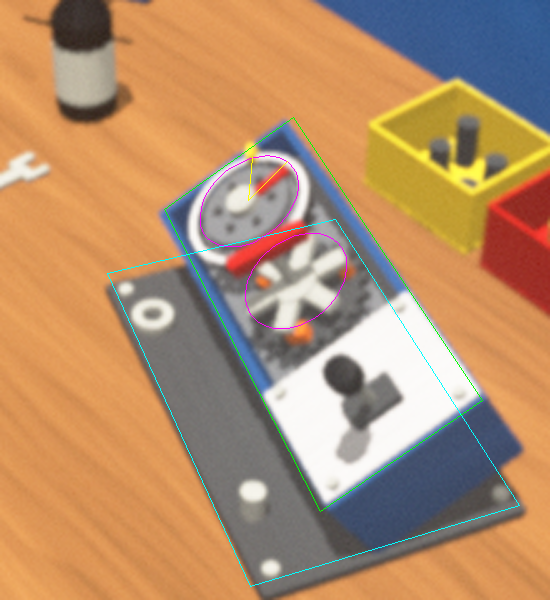

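View pics/ov_t.png

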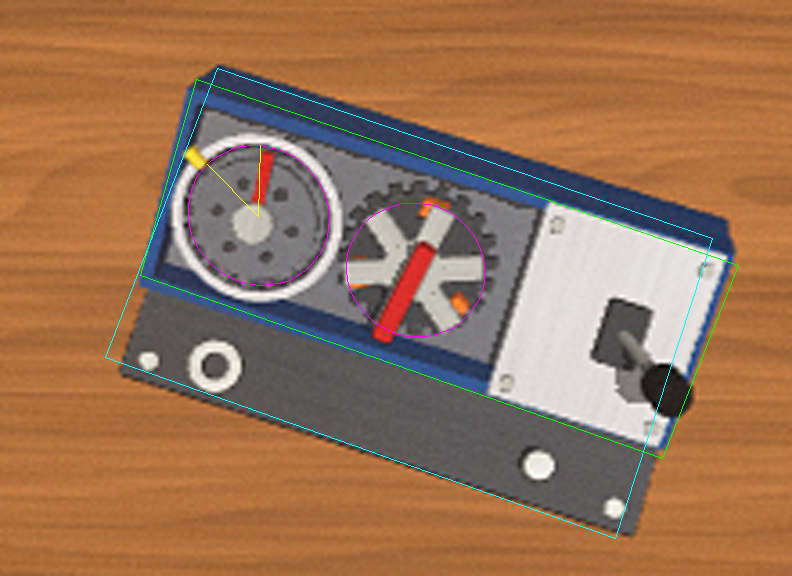

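```bash
cat > fit.py <<'E'
from h import *
S=pickle.load(open("pics/side0.pkl","rb"));T=pickle.load(open("pics/top0.pkl","rb"))
obs={"tee":[(326.7,247.7),(333.4,236.8)],"star":[(336.5,263.7),(336.4,235.1)],"knob":[(354.3,300.7),(403.9,267.8)],"tip":[(333.4,212.4),(294.2,199.7)],"mark":[(320.9,210.7),(277.3,207.9)]}
cs=np.array([[160,214],[288,124],[482,398],[325,508]])/2.5+[220,150]-.3
ct=np.array([[140,287],[189,88],[731,252],[663,449]])/3.6+[220,160]-.3
C=[[-75,185,0],[75,185,0],[75,-205,0],[-75,-205,0]]
ps=np.array([[106,288],[265,599],[524,512]])/2.5+[220,150]-.3
pt=np.array([[120,374],[635,536]])/3.6+[220,160]-.3
def pts(q):
    p=q[:3]
    return {"tee":h2w(p,[0,0,62]),"star":h2w(p,[0,0,12]),"knob":h2w(p,knob(0)),"tip":h2w(p,dialp(q[3])),"mark":h2w(p,dialp(q[4]))}
def res(q,parts=False):
    P=pts(q)
    a=np.array([ (proj(f,P[k])[0]-o[i]) for k,o in obs.items() for i,f in enumerate((S,T))])
    W=h2w(q[:3],C); b=proj(S,W)-cs; c=proj(T,W)-ct
    pl=u2w(q[:3],[[q[5]-120,q[6]+200,12],[q[5]-120,q[6]-200,12],[q[5]+120,q[6]-200,12]])
    d=proj(S,pl)-ps; e=proj(T,pl[:2])-pt
    if parts: return a,b,c,d,e
    return np.concatenate([a.ravel()*.4,*(x.ravel() for x in (b,c,d,e))])
q=least_squares(res,[.55,0,-.3,0,.8,0,0],loss="soft_l1").x
if __name__=="__main__":
    print(np.round(q,4),np.degrees(q[2:5])); 
    for x in res(q,1): print(np.round(x,1).tolist())
    np.save("q.npy",q)
    for f,o in ((S,"s"),(T,"t")): 
        print(o,proj(f,h2w(q,[[0,0,62],[0,0,12],knob(0),dialp(0,0)])).round(1).tolist())
E
python3 fit.py
```

```text
[  0.5398  -0.0527  -0.3019   0.1462   0.9803  -0.4451 -13.1714] [-17.30023413   8.37533515  56.16948331]
[[-0.2, 1.1], [-1.5, 4.3], [0.6, -2.2], [-2.0, 0.0], [2.5, -1.2], [1.0, 0.9], [0.1, 2.8], [-1.6, 2.1], [-0.8, 1.7], [-0.0, -2.1]]
[[-0.9, -0.9], [-0.7, -2.6], [1.7, -0.7], [0.6, 0.7]]
[[-0.7, -0.8], [-0.0, -0.5], [1.3, 1.4], [0.3, 1.0]]
[[-0.2, -1.4], [-1.0, -0.0], [1.8, -0.5]]
[[0.3, -0.3], [0.5, 1.1]]
s [[326.5, 248.8], [337.1, 261.5], [356.8, 299.5], [317.1, 230.0]]
t [[331.9, 241.1], [334.4, 235.1], [404.9, 268.7], [290.3, 221.2]]
```

```bash
python3 - <<'E'
from h import *
T=pickle.load(open("pics/top0.pkl","rb"));S=pickle.load(open("pics/side0.pkl","rb"));q=np.load("q.npy")
def back(f,uv,z,p=q):
    g=lambda X: proj(f,h2w(p,[X[0],X[1],z]))[0]-uv
    return least_squares(g,[0,50]).x
c=lambda u,v:np.array([u,v])/3.6+[220,160]-.3
cs=lambda u,v:np.array([u,v])/2.5+[220,150]-.3
a=back(T,c(430,245),71);b=back(T,c(383,340),71);print(a,b,np.degrees(np.arctan2(*(a-b)[::-1])))
a=back(S,cs(305,230),71);b=back(S,cs(230,266),71);print(a,b,np.degrees(np.arctan2(*(a-b)[::-1])))
for f,l in ((T,[c(252,225),c(268,155),c(195,157)]),(S,[cs(240,199),cs(286,171),cs(251,151)])):
    X=[back(f,u,12)-[0,115] for u in l]; print([(x.round(1),np.degrees(np.arctan2(x[1],x[0])).round(1)) for x in X])
R=Rh(q[2]); k=h2w(q,knob(0))[0]; print("knob",k,"tee",h2w(q,[0,0,62])[0]); print(R)
E
```

```text
[39.89576743 -7.24276245] [-32.80947971   3.89394268] -8.708654059840725
[ 34.71941437 -17.99840877] [-33.12108095  -0.76345323] -14.25449416762467
[(array([-3.1,  0.8]), np.float64(165.3)), (array([48.4,  3.1]), np.float64(3.6)), (array([31.4, 51.4]), np.float64(58.6))]
[(array([-1.7,  4.6]), np.float64(111.0)), (array([46.9, -1.4]), np.float64(-1.7)), (array([30.7, 47.9]), np.float64(57.3))]
knob [ 0.44188723 -0.21157563  0.20514506] tee [ 0.51025227 -0.04343854  0.17869358]
[[ 0.82684605  0.29737878 -0.47737979]
 [-0.25753757  0.95475958  0.14868939]
 [ 0.5         0.          0.8660254 ]]
```

```bash
cat > mv.py <<'E'
import sys
from h import *
from cell import *
q=np.load("q.npy")
def rel(Pw,Rw):
    s=get_state(); R=np.array(s["tcp_rot"]); 
    sh=R.T@(np.array(Pw)-s["position"])/.25; tu=Ro.from_matrix(R.T@Rw).as_rotvec()/np.pi
    print("t",round(s["time_s"],2),"j",np.round(s["joint_pos"],2),"F",np.round(s["force"],1),"w",round(s["gripper_width"],4))
    print("pos",np.round(s["position"],4),"casing",np.round(Rh(q[2]).T@(s["position"]-np.array([q[0],q[1],.125]))*1000,1), "toolaxes in casing",np.round(Rh(q[2]).T@R,3).tolist())
    print("goal",np.round(Pw,4),"shift",np.round(sh,4).tolist(),"mm",round(np.linalg.norm(sh)*250),"turn",np.round(tu,4).tolist(),"deg",round(np.linalg.norm(tu)*180,1))
def Rt(ang=0,tilt=0): # tool in casing frame: ang = spindle angle of bar, deg; jaws perp to bar
    return Rh(q[2])@Ro.from_euler('z',ang,degrees=True).as_matrix()@np.diag([-1.,1,-1])
def cas(P,ang=0): rel(h2w(q,P)[0],Rt(ang))
E
python3 - <<'E'
from mv import *
rel([.3,.35,.33],Rt()); cas([0,-235,130])
E
```

```text
t 1.1 j [1.06 0.1  0.1  1.56 0.   1.35] F [0.6 0.7 0.5] w 0.0856
pos [0.1726 0.5747 0.2313] casing [-412.   489.7  360.7] toolaxes in casing [[-0.866, -0.009, -0.5], [-0.01, 1.0, 0.0], [0.5, 0.005, -0.866]]
goal [0.3  0.35 0.33] shift [-0.7465, -0.714, -0.3947] mm 276 turn [0.0009, -0.1667, 0.0031] deg 30.0
t 1.1 j [1.06 0.1  0.1  1.56 0.   1.35] F [0.6 0.7 0.5] w 0.0856
pos [0.1726 0.5747 0.2313] casing [-412.   489.7  360.7] toolaxes in casing [[-0.866, -0.009, -0.5], [-0.01, 1.0, 0.0], [0.5, 0.005, -0.866]]
goal [ 0.4079 -0.2577  0.2376] shift [-1.8593, -2.9178, -0.0252] mm 865 turn [0.0009, -0.1667, 0.0031] deg 30.0
```

Emit:
step_arm([
  [[-0.75,-0.71,-0.4],[0,-0.167,0],1],
  [[-0.75,-0.71,-0.4],[0,-0.167,0],1],
  [[-0.75,-0.71,-0.4],[0,-0.167,0],1],
  [[-0.75,-0.71,-0.4],[0,-0.167,0],1],
  [[-0.75,-0.71,-0.4],[0,-0.167,0],1],
], squeeze=40)

```text
time_s: 1.52
position: [0.2683, 0.405, 0.3061]
tcp_rot: [[-0.827, 0.285, 0.485], [0.245, 0.959, -0.146], [-0.506, -0.002, -0.862]]
force: [0.4, -0.8, 1.3]
gripper_width: 0.026
```

```bash
python3 - <<'E'
from mv import *
rel([.38,.1,.35],Rt())
E
```

```text
t 1.52 j [ 1.02 -0.36 -0.27  1.51 -0.51  1.27] F [ 0.4 -0.8  1.3] w 0.026
pos [0.2683 0.405  0.3061] casing [-251.8  356.2  354.5] toolaxes in casing [[-1.0, -0.012, 0.007], [-0.012, 1.0, 0.005], [-0.007, 0.005, -1.0]]
goal [0.38 0.1  0.35] shift [-0.7566, -1.0426, 0.2435] mm 328 turn [0.0015, 0.0023, 0.004] deg 0.9
```

Emit:
step_arm([
  [[-0.65,-0.9,0.2],[0,0,0.003],1],
  [[-0.65,-0.9,0.2],[0,0,0.003],1],
  [[-0.65,-0.9,0.2],[0,0,0.003],1],
  [[-0.65,-0.9,0.2],[0,0,0.003],1],
  [[-0.65,-0.9,0.2],[0,0,0.003],1],
])

```text
time_s: 1.93
position: [0.3435, 0.2196, 0.3365]
tcp_rot: [[-0.832, 0.299, 0.468], [0.256, 0.954, -0.156], [-0.493, -0.01, -0.87]]
force: [-0.2, -0.1, -2.2]
gripper_width: -0.0
```

```bash
python3 - <<'E'
from mv import *
cas([0,-235,130])
E
```

```text
t 1.93 j [ 0.53 -0.84 -0.54  1.52 -0.38  0.76] F [-0.2 -0.1 -2.2] w -0.0
pos [0.3435 0.2196 0.3365] casing [-126.7  201.5  317.4] toolaxes in casing [[-1.0, -0.003, -0.008], [-0.003, 1.0, -0.009], [0.008, -0.009, -1.0]]
goal [ 0.4079 -0.2577  0.2376] shift [-0.5076, -1.7406, 0.762] mm 492 turn [-0.003, -0.0027, 0.001] deg 0.7
```

```bash
python3 - <<'E'
from mv import *
rel([.46,.08,.29],Rt())
E
```

```text
t 1.93 j [ 0.53 -0.84 -0.54  1.52 -0.38  0.76] F [-0.2 -0.1 -2.2] w -0.0
pos [0.3435 0.2196 0.3365] casing [-126.7  201.5  317.4] toolaxes in casing [[-1.0, -0.003, -0.008], [-0.003, 1.0, -0.009], [0.008, -0.009, -1.0]]
goal [0.46 0.08 0.29] shift [-0.4388, -0.3915, 0.4668] mm 188 turn [-0.003, -0.0027, 0.001] deg 0.7
```

Emit:
step_arm([
  [[-0.44,-0.39,0.47],[-0.003,-0.003,0],1],
  [[-0.44,-0.39,0.47],[-0.003,-0.003,0],1],
  [[-0.44,-0.39,0.47],[-0.003,-0.003,0],1],
  [[-0.44,-0.39,0.47],[-0.003,-0.003,0],1],
  [[-0.44,-0.39,0.47],[-0.003,-0.003,0],1],
])

```text
time_s: 2.35
position: [0.4799, 0.088, 0.2966]
tcp_rot: [[-0.833, 0.303, 0.463], [0.261, 0.953, -0.154], [-0.488, -0.007, -0.873]]
force: [0.1, 0.5, 0.2]
gripper_width: 0.0001
```

```bash
python3 - <<'E'
from mv import *
cas([0,-235,130])
E
```

```text
t 2.35 j [ 0.01 -0.84 -0.62  1.3  -0.16  0.28] F [0.1 0.5 0.2] w 0.0001
pos [0.4799 0.088  0.2966] casing [ -0.  116.4 198.2] toolaxes in casing [[-1.0, 0.001, -0.014], [0.001, 1.0, -0.009], [0.014, -0.009, -1.0]]
goal [ 0.4079 -0.2577  0.2376] shift [-0.0055, -1.4031, 0.2856] mm 358 turn [-0.003, -0.0044, -0.0004] deg 1.0
```

```bash
cat > kin.py <<'E'
from h import *
Y=lambda a:Ro.from_euler('y',a).as_matrix(); Z=lambda a:Ro.from_euler('z',a).as_matrix(); X=lambda a:Ro.from_euler('x',a).as_matrix()
J=np.array([[1.0613,.1047,.0965,1.5639,0,1.353],[1.02,-.36,-.27,1.51,-.51,1.27],[.53,-.84,-.54,1.52,-.38,.76],[.01,-.84,-.62,1.3,-.16,.28]])
P=np.array([[.1726,.5747,.2313],[.2683,.405,.3061],[.3435,.2196,.3365],[.4799,.088,.2966]])
def fk(j,k,m=(1,-1,1,1)):
    a1,h,L2,L3,a3,a4,Lt=k
    s2,s3,s4,s5=m
    A=Z(j[0]); B=Y(j[1]); C=Y(j[1]+s3*j[2]); D=Y(j[1]+s3*j[2]+j[3])@Z(s5*j[4])
    return A@(np.array([a1,0,h])+B@[0,0,L2]+C@[L3,0,a3]+Y(j[1]+s3*j[2]+j[3])@[a4,0,0]+D@[Lt,0,0]), A@D@X(j[5])
if __name__=="__main__":
  for s5 in (1,-1):
    for mode in (-1,):
        f=lambda k:np.concatenate([(fk(j,k,(1,mode,1,s5))[0]-p) for j,p in zip(J,P)]+[1e-3*(k-[0,.3,.3,.3,0,0,.2])])
        r=least_squares(f,[0.05,.3,.4,.4,0,0,.3]); print(s5,mode,r.x.round(3),np.abs(r.fun).max(),(r.fun[:12]*1000).round(1))
        print(fk(J[3],r.x,(1,mode,1,s5))[1].round(2).tolist())
E
python3 kin.py
```

```text
1 -1 [-0.112  0.484  0.445  0.658 -0.168  0.532 -0.021] 0.11576760043685977 [115.8 -58.6  10.9 -25.9   8.9 -21.5   7.8  -4.9  -2.7  -2.9 -79.9  13.2]
[[0.47, 0.31, 0.83], [-0.15, 0.95, -0.26], [-0.87, -0.0, 0.49]]
-1 -1 [-0.095  0.457  0.429  0.643 -0.14   0.464  0.033] 0.11535120945070285 [115.4 -59.3   8.9 -30.5  12.9 -17.7   5.   -1.2  -2.5  -2.4 -78.   11.4]
[[0.46, 0.16, 0.87], [0.16, 0.95, -0.26], [-0.87, 0.27, 0.41]]
```

```bash
cat >> kin.py <<'E'
def fk(j,k,s3=-1):
    a1,h,L2,L3,a3,a4,Lt,d=k
    A=Z(j[0]); C=Y(j[1]+s3*j[2]); E=Y(j[1]+s3*j[2]+j[3]); D=E@Z(j[4])
    return A@(np.array([a1,d,h])+Y(j[1])@[0,0,L2]+C@[L3,0,a3]+E@[a4,0,0]+D@[Lt,0,0]), A@D@X(j[5])
K=None
def fit():
    f=lambda k:np.concatenate([(fk(j,k)[0]-p) for j,p in zip(J,P)]+[2e-3*(k-[0,.3,.3,.3,0,0,.2,.1])])
    return least_squares(f,[0.05,.3,.4,.4,0,0,.3,.1])
if __name__=="__main__":
    r=fit(); print(r.x.round(3),(r.fun*1000).round(1))
E
python3 kin.py | tail -3; python3 -c "
from cell import *
s=get_state();print(s['joint_pos'],s['position'])"
```

```text
[[0.46, 0.16, 0.87], [0.16, 0.95, -0.26], [-0.87, 0.27, 0.41]]
[-0.013  0.318  0.345  0.564  0.001  0.126  0.302  0.13 ] [-0.2  0.3 -1.6  0.7 -0.6  1.6 -0.4  2.1 -1.9 -0.7 -1.4  2.  -0.   0.
  0.1  0.5  0.   0.3  0.2  0.1]
[ 0.01489945 -0.8407886  -0.62392212  1.30186287 -0.16155992  0.28037896] [0.4798686  0.08797105 0.29661146]
```

```bash
cat > ik.py <<'E'
from kin import *
k=fit().x
lo=np.array([-2.99,-.84,-1.1,-1.84,-1.51,-3.14]);hi=np.array([2.99,1.86,1.16,2.11,1.56,3.14])
s0=np.array([.0149,-.8408,-.6239,1.3019,-.1616,.2804])
# map X-forward frame to tool: determine constant rotation from start
R0=np.array([[-.9577,.2876,-.0006],[.2876,.9577,-.0012],[.0002,-.0013,-1]])
M=fk(J[0],k)[1].T@R0
def ik(p,R,n=12):
    rng=np.random.default_rng(0); out=[]
    for i in range(n):
        x0=np.clip(s0+(i>0)*rng.normal(size=6)*[.3,.5,.5,.8,.8,1],lo+.01,hi-.01)
        def f(j):
            a,b=fk(j,k); return np.concatenate([(a-p)*10,Ro.from_matrix((b@M).T@R).as_rotvec()])
        r=least_squares(f,x0,bounds=(lo,hi)); out.append((r.cost,r.x))
    out.sort(key=lambda t:t[0]); return out
E
python3 - <<'E'
from ik import *
q=np.load("q.npy")
def test(name,P,ang=0,tilt=30,roll=0):
    # tilt: deg of tool from vertical
    Rw=Ro.from_euler('z',q[2]).as_matrix()@Ro.from_euler('y',-np.radians(tilt)).as_matrix()@Ro.from_euler('z',ang,degrees=True).as_matrix()@np.diag([-1.,1,-1])
    c,j=ik(h2w(q,P)[0],Rw,8)[0]; a,b=fk(j,k)
    print(name,tilt,"err mm",(1000*np.linalg.norm(a-h2w(q,P)[0])).round(1),"deg",np.degrees(np.linalg.norm(Ro.from_matrix((b@M).T@Rw).as_rotvec())).round(1),j.round(2))
print(M.round(2))
for t in (30,15,0):
    test("lev start",[0,-235,75],0,t); test("lev hover",[0,-235,130],0,t);test("lev end",[0,-150,75],0,t)
for a in (20,0,-30,-60,-90): test("tee%d"%a,[0,0,43],a)
test("tee hover",[0,0,110],-10)
E
```

```text
[[ 0.  0.  1.]
 [ 0.  1. -0.]
 [-1.  0.  0.]]
lev start 30 err mm 0.2 deg 0.4 [-1.01 -0.84 -0.81  1.2   0.33 -0.65]
lev hover 30 err mm 1.3 deg 3.2 [-1.07 -0.84 -0.71  1.37  0.35 -0.71]
lev end 30 err mm 1.8 deg 4.1 [-0.79 -0.84 -0.79  1.22  0.23 -0.45]
lev start 15 err mm 0.0 deg 0.0 [-0.9  -0.5  -0.53  1.32  0.15 -0.58]
lev hover 15 err mm 0.0 deg 0.0 [-0.94 -0.58 -0.5   1.44  0.15 -0.62]
lev end 15 err mm 0.0 deg 0.0 [-0.71 -0.56 -0.58  1.32  0.1  -0.4 ]
lev start 0 err mm 0.0 deg 0.0 [-0.81 -0.17 -0.24  1.5   0.   -0.51]
lev hover 0 err mm 0.0 deg 0.0 [-0.84 -0.25 -0.23  1.59 -0.   -0.53]
lev end 0 err mm 0.0 deg 0.0 [-0.65 -0.21 -0.28  1.5   0.   -0.35]
tee20 30 err mm 0.3 deg 0.6 [-0.35 -0.84 -0.87  1.03  0.02 -0.39]
tee0 30 err mm 0.3 deg 0.6 [-0.35 -0.84 -0.87  1.03  0.02 -0.05]
tee-30 30 err mm 0.3 deg 0.6 [-0.35 -0.84 -0.87  1.03  0.02  0.48]
tee-60 30 err mm 0.3 deg 0.7 [-0.35 -0.84 -0.87  1.03  0.02  1.  ]
tee-90 30 err mm 0.3 deg 0.7 [-0.35 -0.84 -0.87  1.03  0.02  1.53]
tee hover 30 err mm 2.2 deg 4.9 [-0.34 -0.84 -0.74  1.23 -0.    0.14]
```

```bash
cat >> mv.py <<'E'
def Rtt(ang=0,tilt=15):
    return Ro.from_euler('z',q[2]).as_matrix()@Ro.from_euler('y',-np.radians(tilt)).as_matrix()@Ro.from_euler('z',ang,degrees=True).as_matrix()@np.diag([-1.,1,-1])
def cast(P,ang=0,tilt=15): rel(h2w(q,P)[0],Rtt(ang,tilt))
E
python3 - <<'E'
from mv import *
cast([0,-70,160])
E
```

```text
t 2.35 j [ 0.01 -0.84 -0.62  1.3  -0.16  0.28] F [0.1 0.5 0.2] w 0.0001
pos [0.4799 0.088  0.2966] casing [ -0.  116.4 198.2] toolaxes in casing [[-1.0, 0.001, -0.014], [0.001, 1.0, -0.009], [0.014, -0.009, -1.0]]
goal [ 0.4427 -0.0957  0.2636] shift [-0.003, -0.7443, 0.1595] mm 190 turn [-0.0029, 0.079, -0.0008] deg 14.2
```

Emit:
step_arm([
  [[0,-0.74,0.16],[-0.003,0.079,0],1],
  [[0,-0.74,0.16],[-0.003,0.079,0],1],
  [[0,-0.74,0.16],[-0.003,0.079,0],1],
  [[0,-0.74,0.16],[-0.003,0.079,0],1],
  [[0,-0.74,0.16],[-0.003,0.079,0],1],
])

```text
time_s: 2.77
position: [0.4402, -0.0957, 0.2622]
tcp_rot: [[-0.922, 0.301, 0.244], [0.291, 0.954, -0.076], [-0.256, 0.001, -0.967]]
force: [0.8, 1.1, -0.1]
gripper_width: -0.0002
```

```bash
python3 - <<'E'
from mv import *
cast([0,-240,140])
E
```

```text
t 2.77 j [-0.55 -0.71 -0.54  1.49  0.06 -0.24] F [ 0.8  1.1 -0.1] w -0.0002
pos [ 0.4402 -0.0957  0.2622] casing [ -2.7 -70.7 160. ] toolaxes in casing [[-0.965, 0.004, -0.262], [0.004, 1.0, -0.0], [0.262, -0.001, -0.965]]
goal [ 0.4016 -0.261   0.2462] shift [-0.0342, -0.6771, 0.0743] mm 170 turn [-0.0, -0.0011, -0.0012] deg 0.3
```

Emit:
step_arm([
  [[-0.03,-0.68,0.07],[0,0,0],1],
  [[-0.03,-0.68,0.07],[0,0,0],1],
  [[-0.03,-0.68,0.07],[0,0,0],1],
  [[-0.03,-0.68,0.07],[0,0,0],1],
  [[-0.03,-0.68,0.07],[0,0,0],1],
])

```text
time_s: 3.18
position: [0.3992, -0.2636, 0.2471]
tcp_rot: [[-0.921, 0.305, 0.245], [0.294, 0.952, -0.078], [-0.257, -0.0, -0.966]]
force: [1.3, 0.5, -1.2]
gripper_width: -0.0
```

```bash
python3 - <<'E'
from mv import *
cast([0,-238,75])
import cv2
for n in ("side","top"):
    f=grab_frame(n); p=f["pixels"][:,:,::-1]
    c=p[150:390,220:440] if n=="side" else p[160:320,240:460]
    cv2.imwrite(f"pics/{n}1.png",cv2.resize(c,None,fx=2.5,fy=2.5,interpolation=cv2.INTER_CUBIC))
E
```

```text
t 3.18 j [-0.96 -0.6  -0.5   1.46  0.16 -0.64] F [ 1.3  0.5 -1.2] w -0.0
pos [ 0.3992 -0.2636  0.2471] casing [  -0.9 -243.3  141.5] toolaxes in casing [[-0.965, 0.007, -0.261], [0.007, 1.0, -0.002], [0.261, -0.004, -0.965]]
goal [ 0.4333 -0.2687  0.19  ] shift [-0.0727, 0.0221, 0.2557] mm 67 turn [-0.0006, -0.0007, -0.0023] deg 0.4
```

View pics/side1.png

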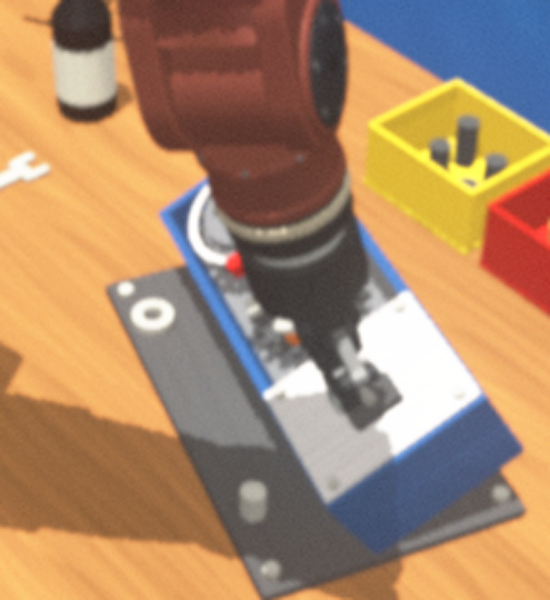

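View pics/top1.png

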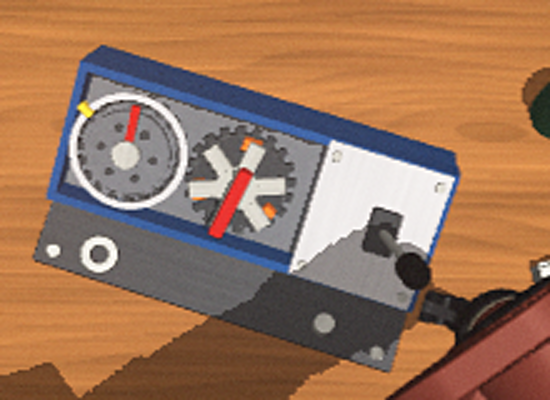

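Emit:
step_arm([
  [[-0.07,0.01,0.255],[0,0,0],1],
  [[-0.07,0.01,0.255],[0,0,0],1],
  [[-0.07,0.01,0.255],[0,0,0],1],
])

```text
time_s: 3.53
position: [0.4344, -0.2629, 0.1867]
tcp_rot: [[-0.923, 0.297, 0.243], [0.288, 0.955, -0.071], [-0.253, 0.004, -0.967]]
force: [-1.7, 1.5, 0.1]
gripper_width: 0.0002
```

```bash
python3 - <<'E'
from mv import *
cast([0,-190,75])
cast([0,-148,73])
import cv2
f=grab_frame("top"); p=f["pixels"][:,:,::-1]
cv2.imwrite(f"pics/top2.png",cv2.resize(p[200:320,340:500],None,fx=4,fy=4,interpolation=cv2.INTER_CUBIC))
E
```

```text
t 3.53 j [-0.89 -0.52 -0.55  1.32  0.15 -0.58] F [-1.7  1.5  0.1] w 0.0002
pos [ 0.4344 -0.2629  0.1867] casing [  -2.2 -232.1   72.5] toolaxes in casing [[-0.964, 0.002, -0.264], [0.001, 1.0, 0.005], [0.264, 0.004, -0.964]]
goal [ 0.4475 -0.2229  0.19  ] shift [-0.0057, 0.1685, -0.0112] mm 42 turn [0.0014, -0.0018, -0.0002] deg 0.4
t 3.53 j [-0.89 -0.52 -0.55  1.32  0.15 -0.58] F [-1.7  1.5  0.1] w 0.0002
pos [ 0.4344 -0.2629  0.1867] casing [  -2.2 -232.1   72.5] toolaxes in casing [[-0.964, 0.002, -0.264], [0.001, 1.0, 0.005], [0.264, 0.004, -0.964]]
goal [ 0.461  -0.1831  0.1882] shift [-0.0078, 0.3364, -0.0028] mm 84 turn [0.0014, -0.0018, -0.0002] deg 0.4
```

View pics/top2.png

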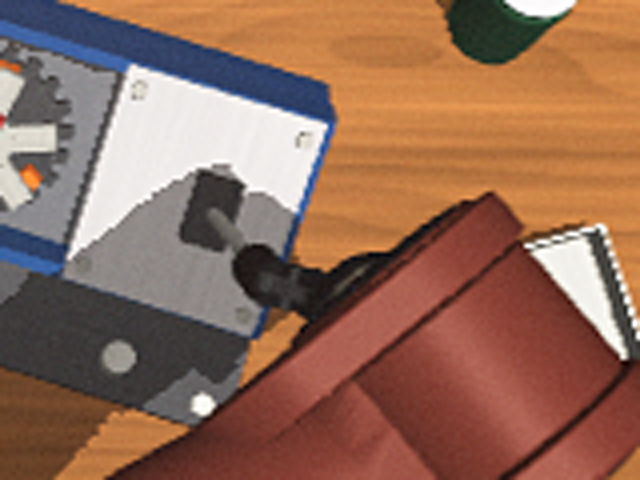

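Emit:
step_arm([
  [[0,0.04,-0.01],[0,0,0],1],
  [[0,0.08,-0.01],[0,0,0],1],
  [[0,0.12,-0.01],[0,0,0],1],
  [[0,0.16,-0.01],[0,0,0],1],
  [[0,0.2,-0.01],[0,0,0],1],
])

```text
time_s: 4.0
position: [0.4491, -0.2181, 0.1966]
tcp_rot: [[-0.921, 0.299, 0.249], [0.288, 0.954, -0.081], [-0.262, -0.003, -0.965]]
force: [-1.6, -5.9, 5.8]
gripper_width: 0.0001
```

```bash
python3 - <<'E'
from mv import *
cast([0,-150,73])
E
```

```text
t 4.0 j [-0.79 -0.57 -0.57  1.33  0.12 -0.47] F [-1.6 -5.9  5.8] w 0.0001
pos [ 0.4491 -0.2181  0.1966] casing [   3.4 -185.    80.7] toolaxes in casing [[-0.967, 0.0, -0.256], [0.001, 1.0, -0.003], [0.256, -0.004, -0.967]]
goal [ 0.4604 -0.185   0.1882] shift [0.0055, 0.14, 0.0329] mm 36 turn [-0.0011, 0.0009, -0.0004] deg 0.3
```

Emit:
step_arm([
  [[0,0.03,0.02],[0,0,0],1],
  [[0,0.06,0.02],[0,0,0],1],
  [[0,0.09,0.02],[0,0,0],1],
  [[0,0.11,0.02],[0,0,0],1],
  [[0,0.12,0.02],[0,0,0],1],
])

```text
time_s: 4.42
position: [0.4594, -0.1895, 0.1912]
tcp_rot: [[-0.921, 0.299, 0.249], [0.288, 0.954, -0.08], [-0.261, -0.002, -0.965]]
force: [-0.4, -5.3, 4.0]
gripper_width: -0.0001
```

```bash
python3 - <<'E'
from mv import *
cast([0,-150,73])
import cv2
for n in ("side","top"):
    f=grab_frame(n); p=f["pixels"][:,:,::-1]
    c=p[150:390,220:440] if n=="side" else p[160:320,240:460]
    cv2.imwrite(f"pics/{n}3.png",cv2.resize(c,None,fx=2.5,fy=2.5,interpolation=cv2.INTER_CUBIC))
E
```

```text
t 4.42 j [-0.72 -0.59 -0.59  1.32  0.1  -0.41] F [-0.4 -5.3  4. ] w -0.0001
pos [ 0.4594 -0.1895  0.1912] casing [   1.8 -154.6   75.4] toolaxes in casing [[-0.967, 0.0, -0.256], [0.001, 1.0, -0.002], [0.256, -0.002, -0.967]]
goal [ 0.4604 -0.185   0.1882] shift [0.0044, 0.0183, 0.0109] mm 5 turn [-0.0006, 0.0008, -0.0002] deg 0.2
```

View pics/side3.png

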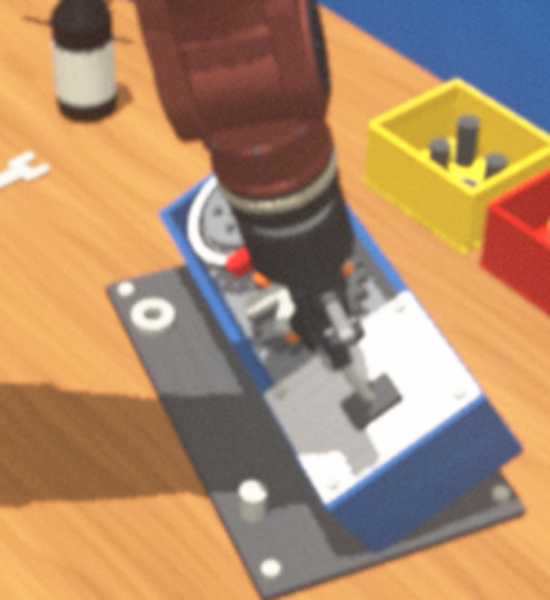

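View pics/top3.png

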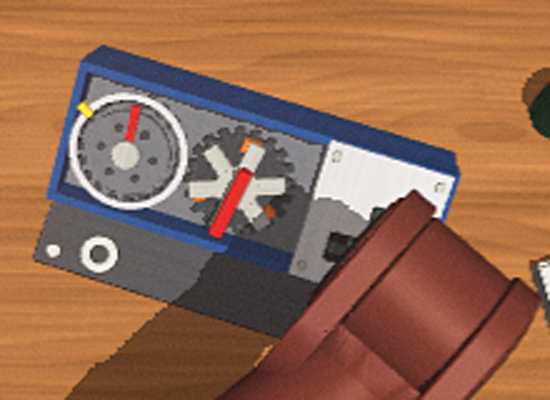

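Emit:
step_arm([
  [[0,0.01,0],[0,0,0],1],
  [[0,0.02,0],[0,0,0],1],
  [[0,0.025,0],[0,0,0],1],
  [[0,0.025,0],[0,0,0],1],
])

```text
time_s: 4.85
position: [0.4611, -0.1841, 0.1899]
tcp_rot: [[-0.921, 0.299, 0.248], [0.289, 0.954, -0.078], [-0.26, 0.0, -0.966]]
force: [2.2, -4.7, 3.8]
gripper_width: 0.0003
```

Emit:
step_arm([
  [[0,0.01,0],[0,0,0],1],
  [[0,0.02,0],[0,0,0],1],
  [[0,0.03,0],[0,0,0],1],
  [[0,0.03,0],[0,0,0],1],
])

```text
time_s: 5.18
position: [0.4616, -0.1825, 0.1901]
tcp_rot: [[-0.921, 0.305, 0.243], [0.292, 0.952, -0.09], [-0.259, -0.012, -0.966]]
force: [-9.7, -33.6, 0.3]
gripper_width: -0.0
```

Emit:
step_arm([
  [[0,-0.05,0],[0,0,0],1],
  [[0,-0.1,0],[0,0,0],1],
  [[0,-0.1,-0.2],[0,0,0],1],
  [[0,-0.1,-0.3],[0,0,0],1],
  [[0,-0.1,-0.3],[0,0,0],0],
])

```text
time_s: 5.6
position: [0.4371, -0.1952, 0.2675]
tcp_rot: [[-0.92, 0.299, 0.251], [0.288, 0.954, -0.08], [-0.264, -0.001, -0.965]]
force: [0.7, -0.2, 0.9]
gripper_width: 0.0108
```

```bash
python3 - <<'E'
from mv import *
cast([0,0,125],-10,24)
import cv2
for n in ("side","top"):
    f=grab_frame(n); p=f["pixels"][:,:,::-1]
    c=p[150:390,220:440] if n=="side" else p[160:320,240:460]
    cv2.imwrite(f"pics/{n}4.png",cv2.resize(c,None,fx=2.5,fy=2.5,interpolation=cv2.INTER_CUBIC))
E
```

```text
t 5.6 j [-0.77 -0.61 -0.47  1.47  0.12 -0.45] F [ 0.7 -0.2  0.9] w 0.0108
pos [ 0.4371 -0.1952  0.2675] casing [  23.  -166.6  151.3] toolaxes in casing [[-0.967, 0.001, -0.254], [0.002, 1.0, -0.002], [0.254, -0.002, -0.967]]
goal [ 0.4802 -0.0341  0.2333] shift [0.0634, 0.6667, 0.1239] mm 170 turn [-0.0048, -0.0482, 0.055] deg 13.2
```

View pics/side4.png

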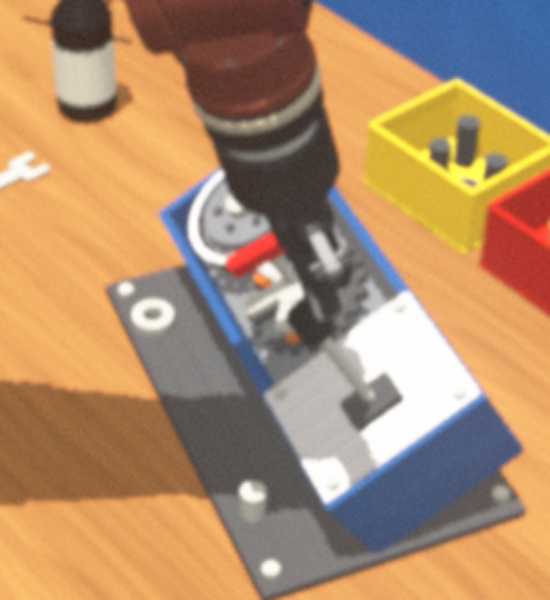

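View pics/top4.png

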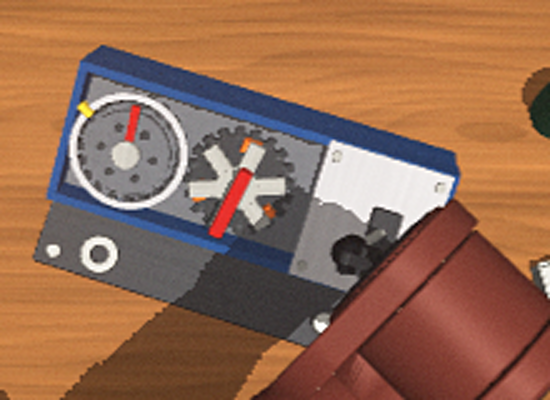

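Emit:
step_arm([
  [[0.06,0.67,0.0],[-0.005,-0.048,0.055],0],
  [[0.06,0.67,0.0],[-0.005,-0.048,0.055],0],
  [[0.06,0.67,0.0],[-0.005,-0.048,0.055],0],
  [[0.06,0.67,0.0],[-0.005,-0.048,0.055],0],
  [[0.06,0.67,0.12],[-0.005,-0.048,0.055],0],
])

```text
time_s: 6.12
position: [0.4845, -0.0274, 0.2316]
tcp_rot: [[-0.812, 0.439, 0.385], [0.431, 0.895, -0.113], [-0.394, 0.074, -0.916]]
force: [0.9, -1.5, 1.3]
gripper_width: 0.085
```

```bash
python3 - <<'E'
from mv import *
cast([0,0,43],-10,24)
import cv2
for n in ("side","top"):
    f=grab_frame(n); p=f["pixels"][:,:,::-1]
    c=p[150:390,220:440] if n=="side" else p[160:320,240:460]
    cv2.imwrite(f"pics/{n}5.png",cv2.resize(c,None,fx=2.5,fy=2.5,interpolation=cv2.INTER_CUBIC))
E
```

```text
t 6.12 j [-0.34 -0.84 -0.71  1.29  0.02  0.13] F [ 0.9 -1.5  1.3] w 0.085
pos [ 0.4845 -0.0274  0.2316] casing [  1.    7.6 122.5] toolaxes in casing [[-0.979, 0.169, -0.111], [0.17, 0.985, 0.006], [0.11, -0.013, -0.994]]
goal [ 0.5193 -0.0463  0.1622] shift [-0.0363, -0.0267, 0.3163] mm 80 turn [0.0016, -0.0023, 0.0012] deg 0.6
```

View pics/side5.png

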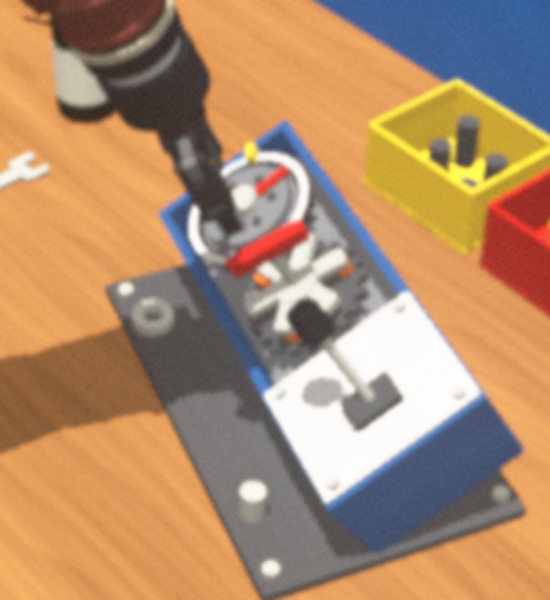

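View pics/top5.png

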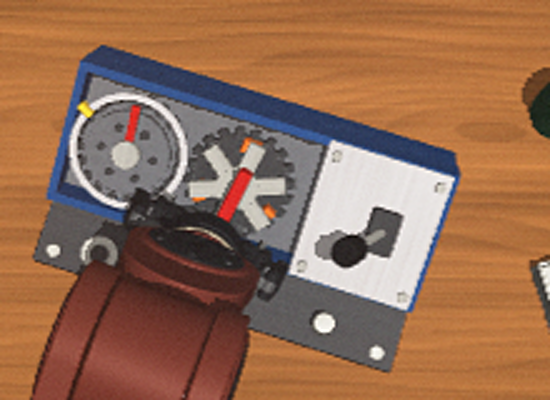

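Emit:
step_arm([
  [[-0.03,-0.03,0.1],[0,0,0],0],
  [[-0.035,-0.03,0.2],[0,0,0],0],
  [[-0.035,-0.03,0.31],[0,0,0],0],
  [[-0.035,-0.03,0.31],[0,0,0],0],
])

```text
time_s: 6.55
position: [0.5147, -0.0527, 0.1549]
tcp_rot: [[-0.813, 0.447, 0.373], [0.437, 0.892, -0.114], [-0.384, 0.071, -0.921]]
force: [-1.2, 0.8, -1.5]
gripper_width: 0.085
```

```bash
python3 - <<'E'
from mv import *
cast([0,0,43],-10,24)
E
```

```text
t 6.55 j [-0.37 -0.73 -0.79  1.12  0.03  0.11] F [-1.2  0.8 -1.5] w 0.085
pos [ 0.5147 -0.0527  0.1549] casing [-5.9 -7.5 37.9] toolaxes in casing [[-0.977, 0.175, -0.122], [0.176, 0.984, 0.002], [0.121, -0.019, -0.992]]
goal [ 0.5193 -0.0463  0.1622] shift [-0.0152, 0.0333, -0.023] mm 11 turn [-0.0003, -0.0058, -0.0007] deg 1.1
```

Emit:
step_arm([
  [[-0.007,0.033,-0.022],[0,-0.005,0],0],
  [[-0.007,0.033,-0.022],[0,-0.005,0],0],
  [[-0.007,0.033,-0.022],[0,-0.005,0],0],
])

```text
time_s: 6.8
position: [0.5202, -0.045, 0.17]
tcp_rot: [[-0.804, 0.444, 0.396], [0.432, 0.893, -0.124], [-0.409, 0.072, -0.91]]
force: [-0.3, -0.2, -0.3]
gripper_width: 0.0856
```

```bash
python3 - <<'E'
from mv import *
cast([-2,0,43],-10,24)
import cv2
for n in ("side","top"):
    f=grab_frame(n); p=f["pixels"][:,:,::-1]
    c=p[170:330,240:400] if n=="side" else p[180:300,260:420]
    cv2.imwrite(f"pics/{n}6.png",cv2.resize(c,None,fx=3.6,fy=3.6,interpolation=cv2.INTER_CUBIC))
E
```

```text
t 6.8 j [-0.35 -0.75 -0.78  1.12  0.02  0.13] F [-0.3 -0.2 -0.3] w 0.0856
pos [ 0.5202 -0.045   0.17  ] casing [ 4.3  1.5 49.5] toolaxes in casing [[-0.98, 0.173, -0.096], [0.174, 0.985, -0.0], [0.094, -0.017, -0.995]]
goal [ 0.5177 -0.0457  0.1612] shift [0.0211, -0.0096, 0.0284] mm 9 turn [0.0003, 0.0028, -0.0] deg 0.5
```

View pics/side6.png

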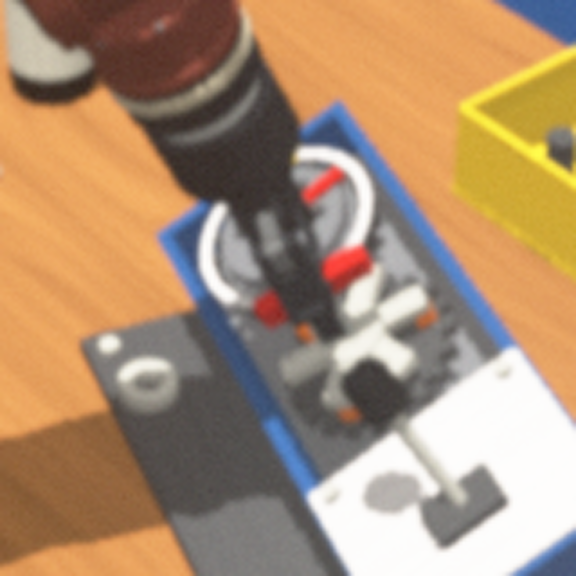

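View pics/top6.png

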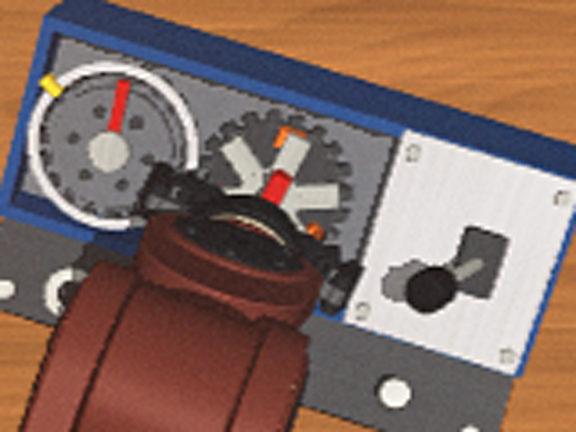

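Emit:
step_arm([
  [[0.02,-0.008,0.024],[0,0.003,0],0],
  [[0.02,-0.008,0.024],[0,0.003,0],0],
  [[0.02,-0.008,0.024],[0,0.003,0],0],
])

```text
time_s: 7.15
position: [0.5166, -0.0455, 0.1591]
tcp_rot: [[-0.809, 0.445, 0.384], [0.435, 0.893, -0.119], [-0.396, 0.071, -0.915]]
force: [-0.5, -0.1, -0.2]
gripper_width: 0.0858
```

```bash
python3 - <<'E'
from mv import *
cast([-2,0,43],-10,24)
E
```

```text
t 7.15 j [-0.35 -0.75 -0.79  1.11  0.02  0.13] F [-0.5 -0.1 -0.2] w 0.0858
pos [ 0.5166 -0.0455  0.1591] casing [-4.  -0.  41.7] toolaxes in casing [[-0.979, 0.174, -0.109], [0.175, 0.985, 0.001], [0.108, -0.018, -0.994]]
goal [ 0.5177 -0.0457  0.1612] shift [-0.0073, 0.0015, -0.0059] mm 2 turn [0.0, -0.0015, -0.0003] deg 0.3
```

Good. Close.

Emit:
step_arm([
  [[-0.006,0,-0.004],[0,0,0],1],
  [[-0.006,0,-0.004],[0,0,0],1],
  [[-0.006,0,-0.004],[0,0,0],1],
  [[-0.006,0,-0.004],[0,0,0],1],
  [[-0.006,0,-0.004],[0,0,0],1],
], squeeze=30)

```text
time_s: 7.57
position: [0.5178, -0.0459, 0.1612]
tcp_rot: [[-0.809, 0.445, 0.385], [0.434, 0.893, -0.119], [-0.397, 0.071, -0.915]]
force: [0.2, -0.0, 0.3]
gripper_width: 0.0253
```

Emit:
step_arm([
  [[0,0,0],[0,0,0],1],
  [[0,0,0],[0,0,0],1],
  [[0,0,0],[0,0,0],1],
])

```text
time_s: 7.82
position: [0.5181, -0.0451, 0.1613]
tcp_rot: [[-0.809, 0.443, 0.386], [0.434, 0.893, -0.117], [-0.397, 0.073, -0.915]]
force: [2.2, 5.7, 0.1]
gripper_width: 0.0136
```

```bash
cat >> mv.py <<'E'
def spin(d,axis=(0,0)): # d deg of spindle
    s=get_state(); R=np.array(s["tcp_rot"]); A=Rh(q[2]); o=h2w(q,[axis[0],axis[1],0])[0]
    Q=A@Ro.from_euler('z',d,degrees=True).as_matrix()@A.T
    rel(o+Q@(s["position"]-o),Q@R)
    print("wrist",np.round(s["wrist_torque"],2))
E
python3 - <<'E'
from mv import *
cast([-2,0,43],-10,24); spin(-30); spin(30)
import cv2
for n in ("side","top"):
    f=grab_frame(n); p=f["pixels"][:,:,::-1]
    c=p[170:330,240:400] if n=="side" else p[180:300,260:420]
    cv2.imwrite(f"pics/{n}7.png",cv2.resize(c,None,fx=3.6,fy=3.6,interpolation=cv2.INTER_CUBIC))
E
```

```text
t 7.82 j [-0.35 -0.74 -0.79  1.11  0.02  0.13] F [2.2 5.7 0.1] w 0.0136
pos [ 0.5181 -0.0451  0.1613] casing [-1.7  0.8 43. ] toolaxes in casing [[-0.979, 0.173, -0.108], [0.174, 0.985, 0.003], [0.107, -0.016, -0.994]]
goal [ 0.5177 -0.0457  0.1612] shift [0.0005, -0.0031, -0.0] mm 1 turn [0.0008, -0.0012, 0.0] deg 0.3
t 7.82 j [-0.35 -0.74 -0.79  1.11  0.02  0.13] F [2.2 5.7 0.1] w 0.0136
pos [ 0.5181 -0.0451  0.1613] casing [-1.7  0.8 43. ] toolaxes in casing [[-0.979, 0.173, -0.108], [0.174, 0.985, 0.003], [0.107, -0.016, -0.994]]
goal [ 0.5189 -0.0445  0.1616] shift [-0.0019, 0.0034, -0.0003] mm 1 turn [-0.0178, 0.0026, 0.1657] deg 30.0
wrist [ 1.05 -0.09  0.56]
t 7.82 j [-0.35 -0.74 -0.79  1.11  0.02  0.13] F [2.2 5.7 0.1] w 0.0136
pos [ 0.5181 -0.0451  0.1613] casing [-1.7  0.8 43. ] toolaxes in casing [[-0.979, 0.173, -0.108], [0.174, 0.985, 0.003], [0.107, -0.016, -0.994]]
goal [ 0.5177 -0.046   0.1613] shift [-0.0001, -0.0039, 0.0] mm 1 turn [0.0178, -0.0026, -0.1657] deg 30.0
wrist [ 1.05 -0.09  0.56]
```

View pics/side7.png

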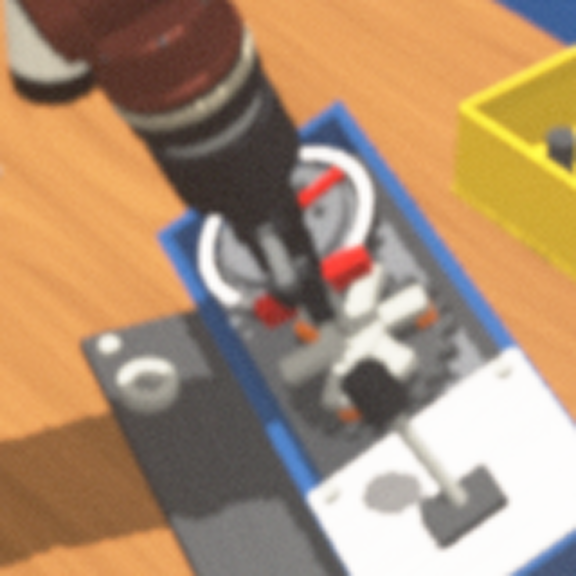

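View pics/top7.png

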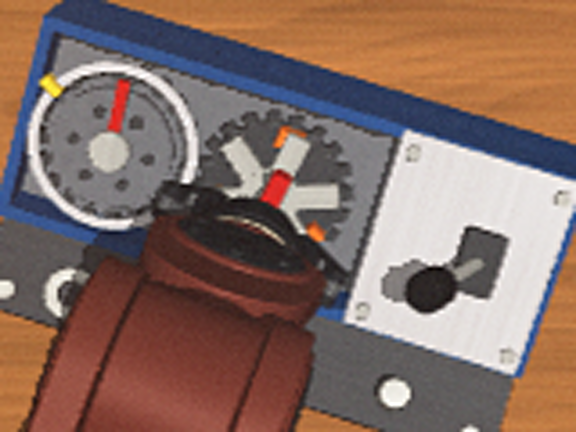

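Emit:
step_arm([
  [[0,0,0],[-0.003,0,0.028],1],
  [[0,0,0],[-0.006,0.001,0.056],1],
  [[-0.001,0.001,0],[-0.009,0.001,0.083],1],
  [[-0.001,0.001,0],[-0.009,0.001,0.083],1],
])

```text
time_s: 8.25
position: [0.5185, -0.0445, 0.1614]
tcp_rot: [[-0.667, 0.629, 0.4], [0.654, 0.751, -0.09], [-0.357, 0.201, -0.912]]
force: [3.8, 9.5, 0.1]
gripper_width: 0.013
```

```bash
cat > look.py <<'E'
import sys
from mv import *
n0=sys.argv[1]
for n in ("side","top"):
    f=grab_frame(n); pickle.dump(f,open(f"pics/{n}{n0}.pkl","wb")); p=f["pixels"][:,:,::-1]
    c=p[170:330,240:400] if n=="side" else p[180:300,260:420]
    cv2.imwrite(f"pics/{n}{n0}.png",cv2.resize(c,None,fx=3.6,fy=3.6,interpolation=cv2.INTER_CUBIC))
spin(float(sys.argv[2]))
E
python3 look.py 8 -10
```

```text
t 8.35 j [-0.37 -0.76 -0.8   1.11  0.06  0.37] F [2.5 8.  0.6] w 0.0135
pos [ 0.5185 -0.0445  0.1614] casing [-1.6  1.5 43. ] toolaxes in casing [[-0.9, 0.423, -0.102], [0.422, 0.906, 0.032], [0.107, -0.014, -0.994]]
goal [ 0.5188 -0.0443  0.1616] shift [-0.0006, 0.0014, -0.0001] mm 0 turn [-0.0059, 0.0008, 0.0552] deg 10.0
wrist [ 1.7  -0.23  0.57]
```

```bash
python3 -c "
import cv2,numpy as np
a=cv2.imread('pics/side8.png')[:432];b=cv2.imread('pics/top8.png')[:, :]
cv2.imwrite('pics/c8.png',cv2.resize(np.hstack([a,b]),(800,300)))"
```

```text
(no output)
```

View pics/side8.png

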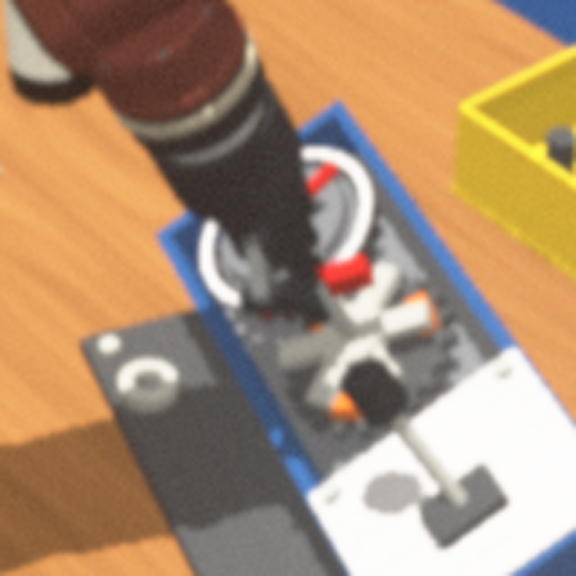

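View pics/top8.png

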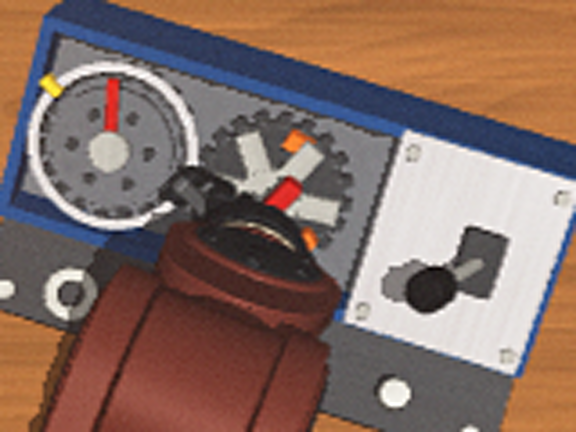

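Emit:
step_arm([
  [[0,0,0],[-0.002,0,0.014],1],
  [[0,0,0],[-0.003,0,0.028],1],
  [[0,0,0],[-0.004,0,0.042],1],
  [[0,0,0],[-0.006,0.001,0.055],1],
  [[0,0,0],[-0.006,0.001,0.055],1],
])

```text
time_s: 8.77
position: [0.5187, -0.0441, 0.1616]
tcp_rot: [[-0.553, 0.724, 0.411], [0.772, 0.631, -0.074], [-0.313, 0.276, -0.909]]
force: [5.0, 10.6, -0.0]
gripper_width: 0.0138
```

```bash
python3 look.py 9 -10
```

```text
t 8.87 j [-0.39 -0.77 -0.81  1.11  0.09  0.53] F [ 5.1  9.8 -0.5] w 0.0139
pos [ 0.5187 -0.0441  0.1615] casing [-1.4  1.9 43. ] toolaxes in casing [[-0.814, 0.573, -0.095], [0.571, 0.82, 0.051], [0.107, -0.013, -0.994]]
goal [ 0.5191 -0.044   0.1617] shift [-0.0007, 0.0015, -0.0001] mm 0 turn [-0.006, 0.0007, 0.0552] deg 10.0
wrist [ 1.88 -0.6   0.91]
```

View pics/side9.png

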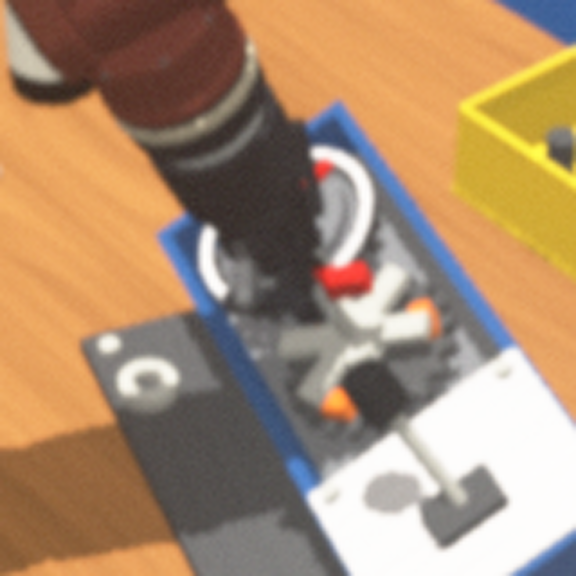

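View pics/top9.png

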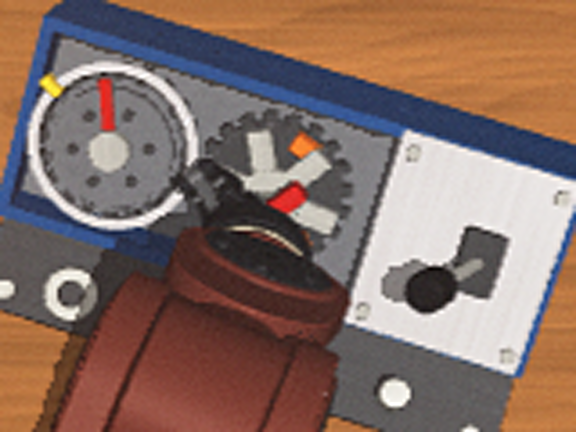

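Emit:
step_arm([
  [[0.001,0.001,0],[-0.002,0,0.014],1],
  [[0.002,0.003,0],[-0.003,0,0.028],1],
  [[0.002,0.004,0],[-0.004,0,0.042],1],
  [[0.002,0.005,0],[-0.006,0.001,0.055],1],
  [[0.002,0.005,0],[-0.006,0.001,0.055],1],
])

```text
time_s: 9.28
position: [0.5191, -0.0437, 0.1617]
tcp_rot: [[-0.422, 0.802, 0.423], [0.869, 0.49, -0.063], [-0.258, 0.341, -0.904]]
force: [3.8, 6.1, -0.4]
gripper_width: 0.0133
```

```bash
python3 look.py 10 -10
```

```text
t 9.38 j [-0.4  -0.79 -0.82  1.11  0.11  0.69] F [3.4 6.2 0.2] w 0.0137
pos [ 0.5191 -0.0437  0.1617] casing [-1.1  2.3 43. ] toolaxes in casing [[-0.703, 0.706, -0.086], [0.703, 0.708, 0.066], [0.107, -0.014, -0.994]]
goal [ 0.5195 -0.0437  0.1619] shift [-0.0007, 0.0017, -0.0001] mm 0 turn [-0.0059, 0.0008, 0.0552] deg 10.0
wrist [ 1.22 -0.31  0.56]
```

View pics/side10.png

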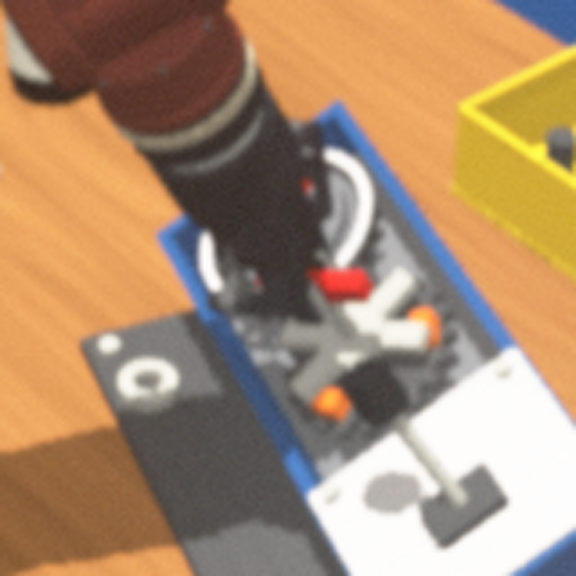

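View pics/top10.png

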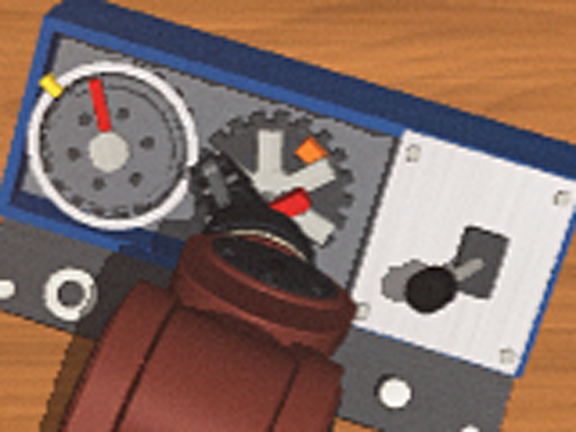

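Emit:
step_arm([
  [[0,0.002,0],[-0.004,0,0.039],1],
  [[0,0.003,0],[-0.008,0.001,0.077],1],
  [[0,0.003,0],[-0.008,0.001,0.077],1],
])

```text
time_s: 9.63
position: [0.5196, -0.0435, 0.1619]
tcp_rot: [[-0.217, 0.87, 0.444], [0.963, 0.266, -0.05], [-0.162, 0.416, -0.895]]
force: [3.8, 8.4, -0.6]
gripper_width: 0.0131
```

```bash
python3 look.py 11 -10
```

```text
t 9.73 j [-0.41 -0.82 -0.85  1.1   0.13  0.92] F [ 2.6  5.7 -1.1] w 0.0133
pos [ 0.5196 -0.0434  0.1619] casing [-0.6  2.8 43. ] toolaxes in casing [[-0.515, 0.855, -0.068], [0.851, 0.519, 0.083], [0.106, -0.015, -0.994]]
goal [ 0.5201 -0.0435  0.1621] shift [-0.0008, 0.0018, -0.0001] mm 0 turn [-0.0059, 0.0008, 0.0552] deg 10.0
wrist [ 1.29 -0.3   0.55]
```

View pics/side11.png

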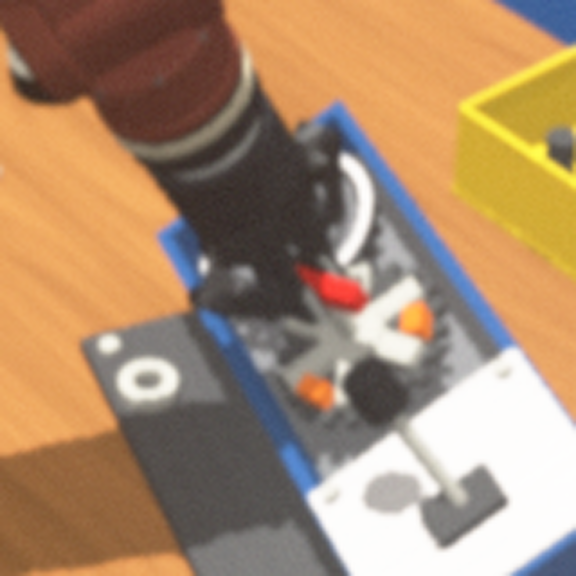

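View pics/top11.png

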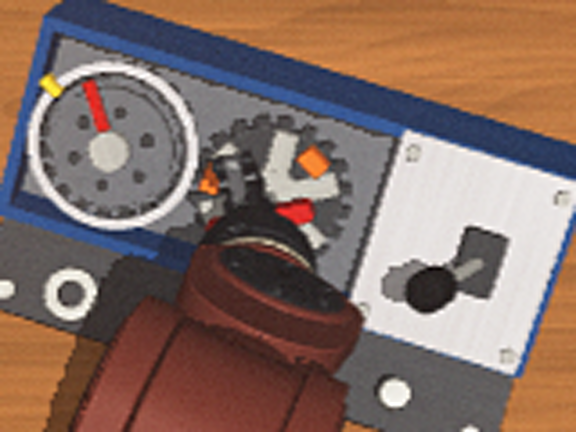

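Emit:
step_arm([
  [[0,0,0],[-0.002,0,0.014],1],
  [[0,0.001,0],[-0.003,0,0.028],1],
  [[0,0.001,0],[-0.004,0,0.042],1],
  [[0,0.002,0],[-0.006,0.001,0.055],1],
  [[0,0.002,0],[-0.006,0.001,0.055],1],
])

```text
time_s: 10.15
position: [0.5202, -0.0433, 0.1621]
tcp_rot: [[-0.072, 0.887, 0.456], [0.994, 0.103, -0.044], [-0.086, 0.45, -0.889]]
force: [-11.4, 7.4, 7.9]
gripper_width: 0.0133
```

```bash
python3 look.py 12 -10
```

```text
t 10.25 j [-0.42 -0.84 -0.86  1.1   0.15  1.09] F [-11.7   7.4   7. ] w 0.0135
pos [ 0.5202 -0.0433  0.162 ] casing [-0.1  3.1 42.9] toolaxes in casing [[-0.36, 0.931, -0.056], [0.927, 0.364, 0.093], [0.108, -0.019, -0.994]]
goal [ 0.5206 -0.0434  0.1623] shift [-0.0009, 0.002, -0.0001] mm 1 turn [-0.006, 0.001, 0.0552] deg 10.0
wrist [1.4  1.56 0.63]
```

View pics/side12.png

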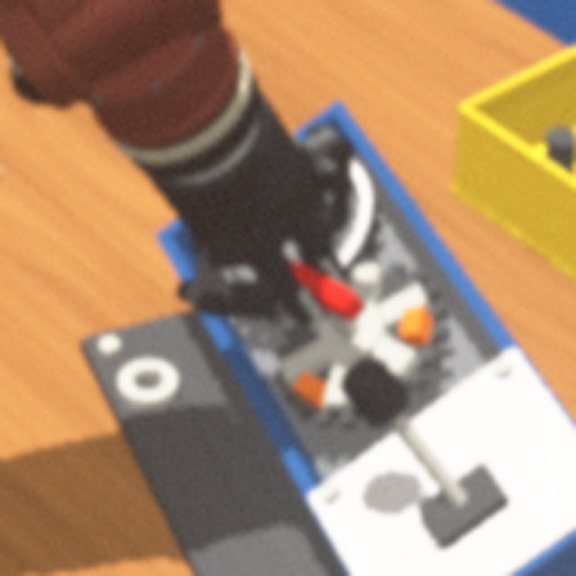

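View pics/top12.png

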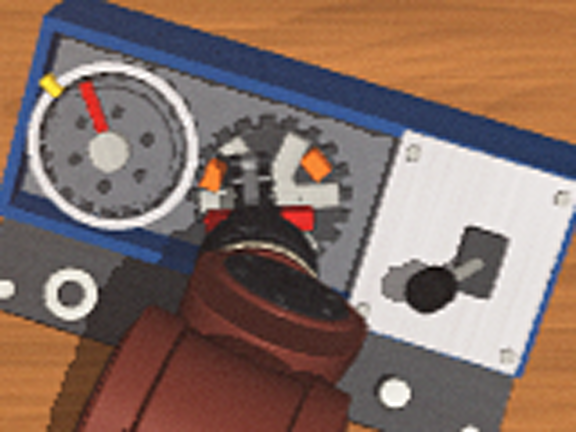

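Emit:
step_arm([
  [[0,0,0],[0,0,-0.005],0],
  [[0,0,0],[0,0,-0.005],0],
  [[0,0,0],[0,0,-0.005],0],
  [[0,0,0],[0,0,-0.005],0],
  [[0,0,0],[0,0,-0.005],0],
])

```text
time_s: 10.67
position: [0.5209, -0.0444, 0.1619]
tcp_rot: [[-0.084, 0.886, 0.457], [0.992, 0.118, -0.046], [-0.095, 0.449, -0.888]]
force: [-0.0, -0.6, -1.0]
gripper_width: 0.0732
```

```bash
cat > dial.py <<'E'
from h import *
q=np.load("q.npy")
def backg(f,uv,z):
    # rays -> plane z in casing, mm
    F=240/np.tan(np.radians(f["fovy"])/2); d=(np.atleast_2d(uv)-[f["cx"],f["cy"]])/F; u=d.copy()
    for _ in range(20): u=d/(1+f["k1"]*(u**2).sum(1,keepdims=True))
    W=f["world_from_camera"]; r=np.c_[u,np.ones(len(u))]@W[:3,:3].T
    A=Rh(q[2]); o=(W[:3,3]-np.array([q[0],q[1],.125]))@A*1000; r=r@A
    t=(z-o[2])/r[:,2]; return (o+t[:,None]*r)[:,:2]
def measure(f,zs=(12,12,6),verbose=True,cfix=None):
    p=f["pixels"].astype(int); v,u=np.mgrid[:480,:640]; uv=np.c_[u.ravel(),v.ravel()]
    B=backg(f,uv,12)-[0,115]; near=(np.hypot(B[:,0],B[:,1])<75)
    R,G,Bl=p.reshape(-1,3).T
    red=near&(R>130)&(G<70)&(Bl<70)&(np.hypot(*B.T)<58); yel=near&(R>150)&(G>130)&(Bl<90)&(np.hypot(*B.T)>45)
    wh=near&(R>185)&(G>185)&(Bl>185)&(np.hypot(*B.T)>38)
    W=B[wh]; c=least_squares(lambda x:np.hypot(W[:,0]-x[0],W[:,1]-x[1])-x[2],[0,0,55],loss="soft_l1",f_scale=2).x
    if cfix is not None: c=np.r_[cfix,0]
    C=c[:2]; r=B[red]-C; r=r[np.hypot(*r.T)>8]; y=B[yel]-C
    # pointer: principal direction and centroid direction
    m=r.mean(0); U=np.linalg.svd(r-m)[2][0]; U*=np.sign(U@m)
    deg=lambda a:np.degrees(np.arctan2(a[1],a[0])).round(1)
    if len(y)==0: y=np.full((1,2),np.nan)
    print("n",red.sum(),yel.sum(),wh.sum(),"centre",c.round(1),"ptr centroid",deg(m),"ptr axis",deg(U),"rmax",np.hypot(*r.T).max().round(1),"mark",deg(y.mean(0)),"r",np.hypot(*y.mean(0)).round(1))
if __name__=="__main__":
    import sys
    for n in sys.argv[1:]:
        f=pickle.load(open(f"pics/{n}.pkl","rb")); print(n,end=" "); measure(f)
E
python3 dial.py top0 side0 top8 top9 top10 top11 top12
python3 look.py 13 0;  python3 dial.py top13 side13
```

```text
top0 n 46 24 321 centre [ 2.5 -0.4 56.5] ptr centroid 5.8 ptr axis 3.5 rmax 47.8 mark 61.5 r 59.5
side0 n 25 51 328 centre [-0.1 -8.9 56. ] ptr centroid -45.3 ptr axis -129.6 rmax 49.4 mark 76.5 r 73.2
top8 n 48 24 285 centre [ 2.6 -0.3 56.4] ptr centroid 15.1 ptr axis 11.4 rmax 46.9 mark 61.5 r 59.4
top9 n 46 24 298 centre [ 2.5 -0.3 56.5] ptr centroid 22.2 ptr axis 22.6 rmax 47.1 mark 61.4 r 59.4
top10 n 48 24 308 centre [ 2.5 -0.3 56.5] ptr centroid 30.9 ptr axis 27.4 rmax 48.1 mark 61.4 r 59.4
top11 n 48 28 324 centre [ 2.6 -0.4 56.5] ptr centroid 36.3 ptr axis 33.0 rmax 48.1 mark 56.3 r 41.7
top12 n 49 39 330 centre [ 2.5 -0.5 56.5] ptr centroid 40.4 ptr axis 36.5 rmax 48.4 mark 23.6 r 20.0
t 10.77 j [-0.42 -0.84 -0.86  1.1   0.15  1.07] F [-0.6  1.  -0.8] w 0.0845
pos [ 0.5209 -0.0444  0.1619] casing [ 0.7  2.3 42.3] toolaxes in casing [[-0.372, 0.927, -0.054], [0.922, 0.376, 0.092], [0.106, -0.016, -0.994]]
goal [ 0.5209 -0.0444  0.1619] shift [0.0, 0.0, 0.0] mm 0 turn [0.0, -0.0, 0.0] deg 0.0
wrist [0.02 0.45 0.01]
top13 n 50 37 329 centre [ 2.5 -0.4 56.5] ptr centroid 40.1 ptr axis 35.8 rmax 48.4 mark 26.2 r 20.3
side13 n 49 3 118 centre [ 0.1 -8.6 56.6] ptr centroid -109.1 ptr axis -61.6 rmax 49.3 mark 43.4 r 38.9
```

View pics/side13.png

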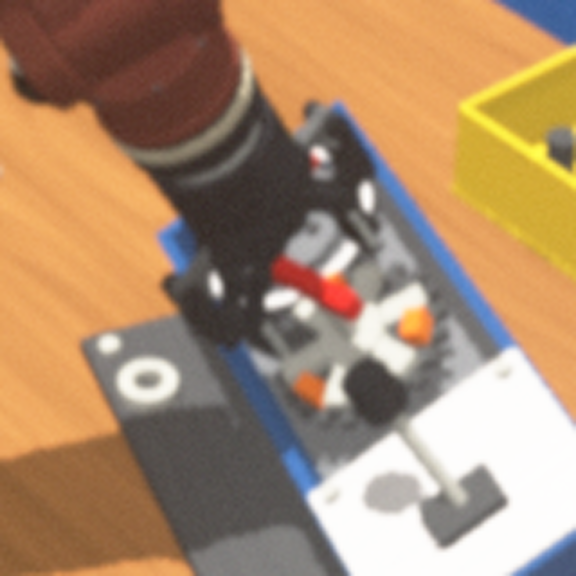

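View pics/top13.png

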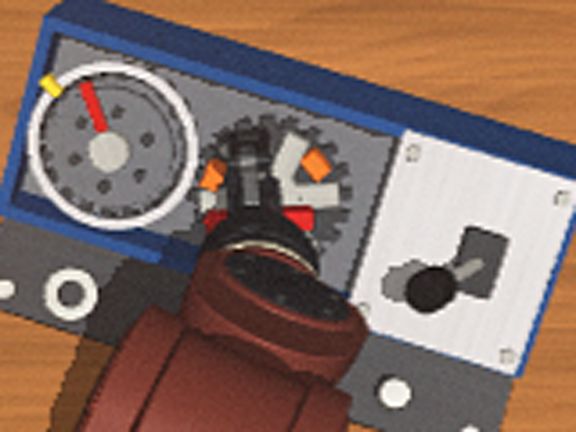

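```bash
cat > dial2.py <<'E'
from dial import *
def m2(f,k="top"):
    p=cv2.resize(f["pixels"],None,fx=4,fy=4,interpolation=cv2.INTER_CUBIC).astype(float)
    v,u=np.mgrid[:1920,:2560]; sl=(slice(180*4,250*4),slice(255*4,330*4))
    R,G,Bl=[p[...,i][sl].ravel() for i in range(3)]
    uv=np.c_[(u[sl].ravel()+.5)/4-.5,(v[sl].ravel()+.5)/4-.5]
    B=backg(f,uv,12)-[0,115]; rad=np.hypot(*B.T)
    w=np.clip((R-np.maximum(G,Bl)-50)/80,0,1)*(rad<56); 
    hub=(rad<18)&(np.minimum(np.minimum(R,G),Bl)>140)&(np.abs(R-Bl)<40)
    C=B[hub].mean(0)
    y=np.clip((np.minimum(R,G)-Bl-50)/80,0,1)*(rad>48)*(rad<72)
    m=(B*w[:,None]).sum(0)/w.sum(); D=(B-m)*np.sqrt(w)[:,None]; U=np.linalg.svd(D.T@D)[0][:,0]; U*=np.sign(U@m)
    ym=(B*y[:,None]).sum(0)/y.sum()
    deg=lambda a:np.degrees(np.arctan2(a[1],a[0])).round(1)
    print("hub",C.round(1),hub.sum(),"ptr: axis",deg(U),"centroid-hub",deg(m-C),"centroid-0",deg(m),"line offset@0",round(float(U[0]*m[1]-U[1]*m[0]),1),"mark-hub",deg(ym-C),"mark-0",deg(ym),"r",np.hypot(*(ym-C)).round(1),"remaining",round(float(deg(ym-C)-deg(m-C)),1))
if __name__=="__main__":
    import sys
    for n in sys.argv[1:]: print(n,end=" "); m2(pickle.load(open(f"pics/{n}.pkl","rb")))
E
python3 dial2.py top0 top8 top9 top10 top11 top12 top13
```

```text
top0 hub [-2.2  1.6] 1545 ptr: axis 3.4 centroid-hub 1.8 centroid-0 4.8 line offset@0 0.8 mark-hub 56.5 mark-0 59.2 r 60.0 remaining 54.7
top8 hub [-2.2  1.6] 1575 ptr: axis 12.3 centroid-hub 10.2 centroid-0 13.6 line offset@0 0.8 mark-hub 56.6 mark-0 59.1 r 60.0 remaining 46.4
top9 hub [-2.3  1.6] 1573 ptr: axis 19.4 centroid-hub 16.7 centroid-0 20.6 line offset@0 0.7 mark-hub 56.5 mark-0 59.2 r 60.0 remaining 39.8
top10 hub [-2.2  1.6] 1573 ptr: axis 27.7 centroid-hub 24.6 centroid-0 28.8 line offset@0 0.6 mark-hub 56.6 mark-0 59.2 r 59.9 remaining 32.0
top11 hub [-2.3  1.5] 1574 ptr: axis 32.9 centroid-hub 29.4 centroid-0 33.8 line offset@0 0.5 mark-hub 52.5 mark-0 55.7 r 48.9 remaining 23.1
top12 hub [-2.3  1.5] 1580 ptr: axis 35.9 centroid-hub 32.5 centroid-0 37.0 line offset@0 0.7 mark-hub 46.1 mark-0 50.0 r 40.9 remaining 13.6
top13 hub [-2.3  1.5] 1585 ptr: axis 35.9 centroid-hub 32.6 centroid-0 37.0 line offset@0 0.6 mark-hub 47.0 mark-0 50.8 r 41.6 remaining 14.4
```

```bash
python3 - <<'E'
from mv import *
cast([-1,2,42],-69,27)
from ik import *
for a in (-69,-80,-91,-95):
    c,j=ik(h2w(q,[-1,2,42])[0],Rtt(a,27),3)[0]; print(a,c,j.round(3))
E
```

```text
t 10.77 j [-0.42 -0.84 -0.86  1.1   0.15  1.07] F [-0.6  1.  -0.8] w 0.0845
pos [ 0.5209 -0.0444  0.1619] casing [ 0.7  2.3 42.3] toolaxes in casing [[-0.372, 0.927, -0.054], [0.922, 0.376, 0.092], [0.106, -0.016, -0.994]]
goal [ 0.5196 -0.0442  0.1609] shift [0.0015, -0.0067, 0.0013] mm 2 turn [0.0101, -0.0275, 0.0065] deg 5.4
-69 2.6228360546832926e-28 [-0.35  -0.774 -0.816  1.058  0.022  1.162]
-80 1.233690120229142e-30 [-0.35  -0.774 -0.816  1.058  0.022  1.354]
-91 2.1824871062264836e-25 [-0.35  -0.774 -0.816  1.058  0.022  1.546]
-95 2.3052967590089558e-24 [-0.35  -0.774 -0.816  1.058  0.022  1.615]
```

Emit:
step_arm([
  [[0.002,-0.007,0.001],[0.01,-0.0275,0.0065],0],
  [[0.002,-0.007,0.001],[0.01,-0.0275,0.0065],0],
  [[0.002,-0.007,0.001],[0.01,-0.0275,0.0065],0],
])

```text
time_s: 11.02
position: [0.5196, -0.0428, 0.1608]
tcp_rot: [[-0.03, 0.9, 0.434], [0.986, 0.097, -0.132], [-0.161, 0.424, -0.891]]
force: [0.0, -0.1, -0.3]
gripper_width: 0.0854
```

```bash
python3 - <<'E'
from mv import *
cast([-1,2,42],-69,27)
E
```

```text
t 11.02 j [-0.35 -0.83 -0.86  1.07  0.02  1.16] F [ 0.  -0.1 -0.3] w 0.0854
pos [ 0.5196 -0.0428  0.1608] casing [-1.4  3.3 42.1] toolaxes in casing [[-0.36, 0.931, -0.052], [0.933, 0.361, 0.003], [0.021, -0.048, -0.999]]
goal [ 0.5196 -0.0442  0.1609] shift [-0.0056, -0.0004, 0.0004] mm 1 turn [0.0003, -0.0008, 0.0008] deg 0.2
```

Emit:
step_arm([
  [[-0.005,0,0],[0,0,0],1],
  [[-0.005,0,0],[0,0,0],1],
  [[-0.005,0,0],[0,0,0],1],
  [[-0.005,0,0],[0,0,0],1],
  [[-0.005,0,0],[0,0,0],1],
])

```text
time_s: 11.43
position: [0.5195, -0.0456, 0.1611]
tcp_rot: [[-0.027, 0.901, 0.434], [0.986, 0.094, -0.135], [-0.162, 0.424, -0.891]]
force: [0.5, 0.2, -0.5]
gripper_width: 0.0258
```

Emit:
step_arm([
  [[0,0,0],[0,0,0],1],
  [[0,0,0],[0,0,0],1],
  [[0,0,0],[0,0,0],1],
])

```text
time_s: 11.68
position: [0.5199, -0.0454, 0.1615]
tcp_rot: [[-0.027, 0.9, 0.435], [0.986, 0.095, -0.135], [-0.163, 0.425, -0.89]]
force: [4.5, -1.4, -1.2]
gripper_width: 0.0136
```

```bash
python3 look.py 14 -12; python3 dial2.py top14
```

```text
t 11.78 j [-0.35 -0.83 -0.86  1.07  0.02  1.16] F [ 5.6 -1.5 -1. ] w 0.0136
pos [ 0.5199 -0.0454  0.1615] casing [-0.1  1.  42.2] toolaxes in casing [[-0.358, 0.932, -0.051], [0.934, 0.358, 0.0], [0.019, -0.047, -0.999]]
goal [ 0.5201 -0.0455  0.1616] shift [-0.0003, 0.0008, -0.0] mm 0 turn [-0.0012, 0.0032, 0.0666] deg 12.0
wrist [-0.17 -0.76  0.2 ]
top14 hub [-2.2  1.5] 1569 ptr: axis 35.8 centroid-hub 32.7 centroid-0 37.0 line offset@0 0.7 mark-hub 50.3 mark-0 53.6 r 45.6 remaining 17.6
```

Emit:
step_arm([
  [[0,0.001,0],[0,0.001,0.017],1],
  [[0,0.001,0],[-0.001,0.002,0.034],1],
  [[0,0.001,0],[-0.001,0.002,0.05],1],
  [[0,0.001,0],[-0.001,0.003,0.067],1],
  [[0,0.001,0],[-0.001,0.003,0.067],1],
])

```text
time_s: 12.2
position: [0.52, -0.0452, 0.1615]
tcp_rot: [[0.159, 0.885, 0.438], [0.985, -0.115, -0.125], [-0.06, 0.452, -0.89]]
force: [5.0, 0.6, 0.5]
gripper_width: 0.0139
```

```bash
python3 look.py 15 -10; python3 dial2.py top15
```

```text
t 12.3 j [-0.36 -0.83 -0.86  1.07  0.04  1.36] F [ 5.3 -0.7 -0. ] w 0.0136
pos [ 0.52   -0.0452  0.1615] casing [-0.   1.2 42.2] toolaxes in casing [[-0.156, 0.986, -0.051], [0.988, 0.157, 0.01], [0.018, -0.048, -0.999]]
goal [ 0.5202 -0.0453  0.1616] shift [-0.0002, 0.0008, -0.0] mm 0 turn [-0.001, 0.0027, 0.0555] deg 10.0
wrist [ 0.   -0.77  0.08]
top15 hub [-2.2  1.5] 1557 ptr: axis 48.5 centroid-hub 44.4 centroid-0 49.0 line offset@0 0.3 mark-hub 52.7 mark-0 55.6 r 51.7 remaining 8.3
```

View pics/top15.png

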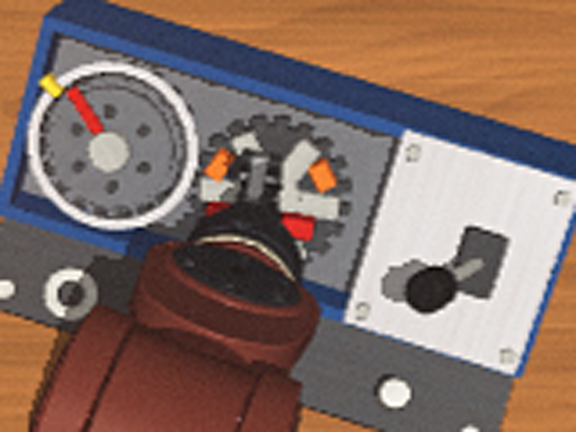

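Emit:
step_arm([
  [[0,0,0],[0,0.001,0.015],1],
  [[0,0.001,0],[-0.001,0.002,0.03],1],
  [[0,0.001,0],[-0.001,0.002,0.042],1],
  [[0,0.001,0],[-0.001,0.002,0.042],1],
])

```text
time_s: 12.63
position: [0.5201, -0.0451, 0.1616]
tcp_rot: [[0.269, 0.856, 0.442], [0.963, -0.241, -0.12], [0.004, 0.458, -0.889]]
force: [4.2, 0.1, 0.3]
gripper_width: 0.0137
```

```bash
python3 look.py 16 -2; sed -i 's/y=np.clip((np.minimum(R,G)-Bl-50)\/80,0,1)\*(rad>48)\*(rad<72)/y=np.clip((np.minimum(R,G)-Bl-50)\/80,0,1)*(rad>48)*(rad<72)*(B[:,0]>10)*(B[:,1]>25)/' dial2.py; python3 dial2.py top0 top16; python3 - <<'E'
import cv2,pickle
f=pickle.load(open("pics/top16.pkl","rb"))["pixels"][:,:,::-1]
cv2.imwrite("pics/d16.png",cv2.resize(f[190:250,260:330],None,fx=9,fy=9,interpolation=cv2.INTER_CUBIC))
E
```

```text
t 12.73 j [-0.37 -0.84 -0.86  1.07  0.05  1.49] F [ 4.3  1.  -0.2] w 0.014
pos [ 0.5201 -0.0452  0.1616] casing [ 0.1  1.3 42.2] toolaxes in casing [[-0.026, 0.999, -0.048], [1.0, 0.026, 0.017], [0.018, -0.048, -0.999]]
goal [ 0.5202 -0.0452  0.1616] shift [-0.0, 0.0002, -0.0] mm 0 turn [-0.0002, 0.0005, 0.0111] deg 2.0
wrist [ 0.08 -0.8   0.23]
top0 hub [-2.2  1.6] 1545 ptr: axis 3.4 centroid-hub 1.8 centroid-0 4.8 line offset@0 0.8 mark-hub 56.4 mark-0 59.0 r 60.0 remaining 54.6
top16 hub [-2.2  1.4] 1559 ptr: axis 55.9 centroid-hub 51.4 centroid-0 56.1 line offset@0 0.1 mark-hub 56.5 mark-0 59.0 r 60.1 remaining 5.1
```

View pics/d16.png

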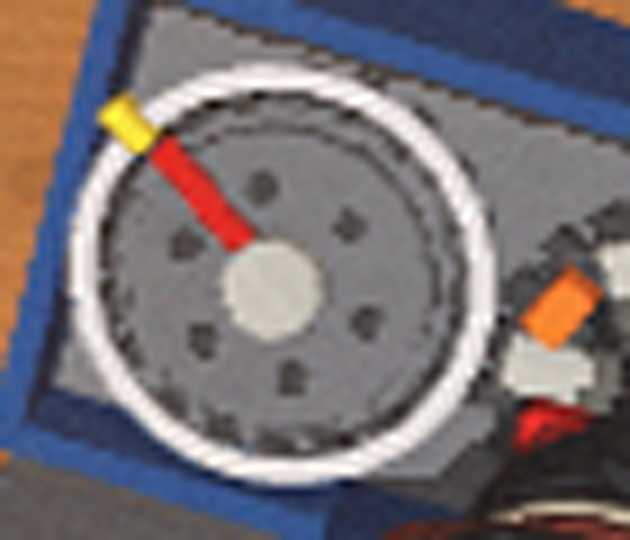

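View pics/side16.png

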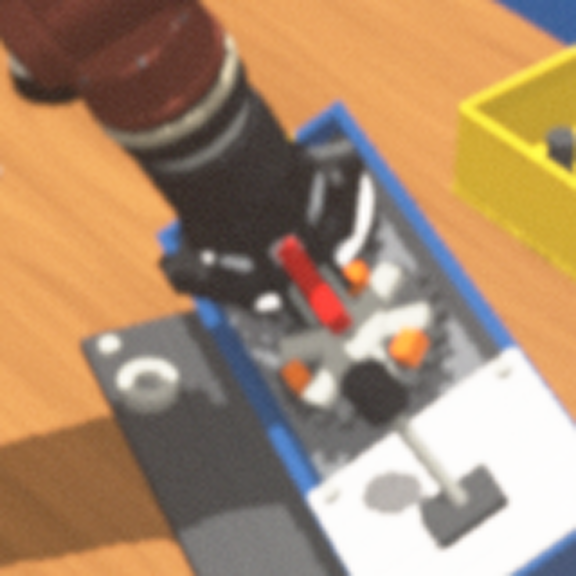

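Emit:
step_arm([
  [[0,0,0],[0,0,0.005],1],
  [[0,0,0],[0,0.001,0.01],1],
  [[0,0,0],[0,0.001,0.01],1],
])

```text
time_s: 12.98
position: [0.5202, -0.0451, 0.1616]
tcp_rot: [[0.294, 0.847, 0.443], [0.955, -0.271, -0.116], [0.022, 0.457, -0.889]]
force: [5.3, 1.8, 0.3]
gripper_width: 0.0141
```

```bash
python3 look.py 17 -2; python3 dial2.py top17; python3 - <<'E'
import cv2,pickle
f=pickle.load(open("pics/top17.pkl","rb"))["pixels"][:,:,::-1]
cv2.imwrite("pics/d17.png",cv2.resize(f[190:250,260:330],None,fx=9,fy=9,interpolation=cv2.INTER_CUBIC))
E
```

```text
t 13.08 j [-0.37 -0.84 -0.86  1.08  0.05  1.52] F [ 4.9  1.9 -0.2] w 0.0138
pos [ 0.5202 -0.0451  0.1616] casing [ 0.1  1.4 42.2] toolaxes in casing [[0.007, 0.999, -0.048], [1.0, -0.006, 0.02], [0.02, -0.049, -0.999]]
goal [ 0.5202 -0.0451  0.1616] shift [-0.0, 0.0002, -0.0] mm 0 turn [-0.0002, 0.0005, 0.0111] deg 2.0
wrist [ 0.11 -0.83  0.34]
top17 hub [-2.3  1.4] 1560 ptr: axis 57.4 centroid-hub 53.0 centroid-0 57.7 line offset@0 0.2 mark-hub 56.4 mark-0 59.0 r 60.1 remaining 3.4
```

View pics/d17.png

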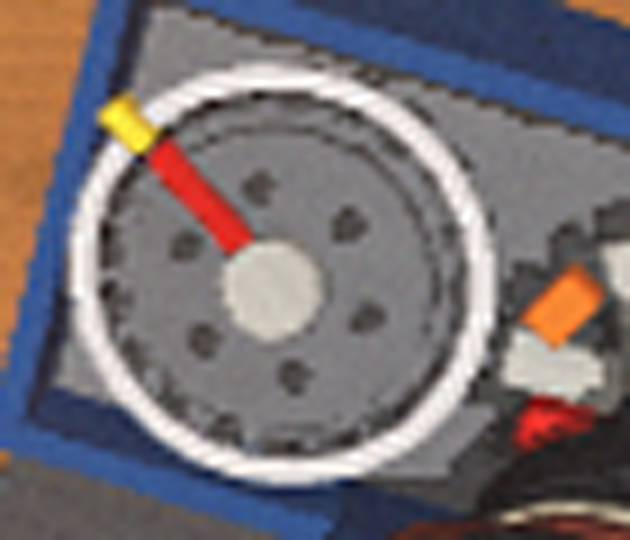

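Emit:
step_arm([
  [[0,0,0],[0,0,0],0],
  [[0,0,0],[0,0,0],0],
  [[0,0,0],[0,0,0],0],
  [[0,0,0],[0,0,0],0],
  [[0,0,0],[0,0,0],0],
])

```text
time_s: 13.5
position: [0.5197, -0.0453, 0.1611]
tcp_rot: [[0.295, 0.847, 0.442], [0.955, -0.272, -0.117], [0.021, 0.456, -0.89]]
force: [0.0, 0.5, -0.6]
gripper_width: 0.0735
```

```bash
python3 look.py 18 0; python3 dial2.py top18; python3 - <<'E'
from mv import *
cast([-6,1,90],-91,18)
cast([-60,1,200],-91,0)
E
```

```text
t 13.6 j [-0.37 -0.84 -0.86  1.08  0.05  1.52] F [-1.2  0.5 -0.9] w 0.085
pos [ 0.5198 -0.0453  0.1612] casing [-0.4  1.1 42. ] toolaxes in casing [[0.009, 0.999, -0.049], [1.0, -0.008, 0.02], [0.019, -0.049, -0.999]]
goal [ 0.5198 -0.0453  0.1612] shift [0.0, 0.0, 0.0] mm 0 turn [0.0, -0.0, -0.0] deg 0.0
wrist [0.1  0.41 0.05]
top18 hub [-2.3  1.5] 1556 ptr: axis 57.4 centroid-hub 52.9 centroid-0 57.7 line offset@0 0.2 mark-hub 56.4 mark-0 59.0 r 60.1 remaining 3.5
t 13.6 j [-0.37 -0.84 -0.86  1.08  0.05  1.52] F [-1.2  0.5 -0.9] w 0.085
pos [ 0.5198 -0.0453  0.1612] casing [-0.4  1.1 42. ] toolaxes in casing [[0.009, 0.999, -0.049], [1.0, -0.008, 0.02], [0.019, -0.049, -0.999]]
goal [ 0.4922 -0.0368  0.1999] shift [0.0032, -0.032, -0.1905] mm 48 turn [0.0509, -0.0069, 0.0036] deg 9.3
t 13.6 j [-0.37 -0.84 -0.86  1.08  0.05  1.52] F [-1.2  0.5 -0.9] w 0.085
pos [ 0.5198 -0.0453  0.1612] casing [-0.4  1.1 42. ] toolaxes in casing [[0.009, 0.999, -0.049], [1.0, -0.008, 0.02], [0.019, -0.049, -0.999]]
goal [ 0.3951 -0.0065  0.2682] shift [0.0098, -0.2695, -0.6193] mm 169 turn [0.1509, -0.0081, 0.0046] deg 27.2
```

Emit:
step_arm([
  [[0,-0.01,-0.06],[0.016,0,0],0],
  [[0,-0.02,-0.13],[0.034,0,0],0],
  [[0,-0.032,-0.19],[0.05,0,0],0],
  [[0,-0.05,-0.26],[0.07,0,0],0],
  [[0,-0.08,-0.33],[0.09,0,0],0],
])

```text
time_s: 14.02
position: [0.4662, -0.0301, 0.2267]
tcp_rot: [[0.295, 0.937, 0.186], [0.955, -0.294, -0.036], [0.021, 0.189, -0.982]]
force: [0.0, 0.4, 0.0]
gripper_width: 0.0854
```

```bash
python3 - <<'E'
from mv import *
rel([.40,.15,.33],Rtt(-91,0))
E
```

```text
t 14.02 j [-0.37 -0.57 -0.51  1.45  0.03  1.51] F [0.  0.4 0. ] w 0.0854
pos [ 0.4662 -0.0301  0.2267] casing [-15.8  -0.4 126.5] toolaxes in casing [[0.008, 0.945, -0.328], [1.0, -0.002, 0.021], [0.019, -0.328, -0.945]]
goal [0.4  0.15 0.33] shift [0.6188, -0.3819, -0.4811] mm 218 turn [0.0603, -0.0073, 0.0057] deg 11.0
```

Emit:
step_arm([
  [[0.0,-0.2,-0.35],[0.06,0,0],0],
  [[0.0,-0.2,-0.35],[0.06,0,0],0],
  [[0.0,-0.2,-0.35],[0.06,0,0],0],
  [[0.5,-0.35,-0.45],[0.06,0,0],0],
  [[0.9,-0.35,-0.45],[0.06,0,0],0],
])

```text
time_s: 14.43
position: [0.4085, 0.0691, 0.3133]
tcp_rot: [[0.301, 0.954, 0.011], [0.953, -0.301, 0.019], [0.021, 0.005, -1.0]]
force: [1.7, -0.2, -1.1]
gripper_width: 0.0857
```

Emit:
step_arm([
  [[0.7,0,0],[0,0,0],0],
  [[0.7,0,0],[0,0,0],0],
  [[0.7,0,0],[0,0,0],0],
  [[0.7,0,0],[0,0,0],0],
  [[0.7,0,0],[0,0,0],0],
])

```text
time_s: 14.85
position: [0.4604, 0.2419, 0.3142]
tcp_rot: [[0.292, 0.957, 0.008], [0.956, -0.292, 0.02], [0.022, 0.002, -1.0]]
force: [0.3, 0.6, -0.3]
gripper_width: 0.0854
```

```bash
python3 look.py 19 0; python3 dial2.py top19; python3 - <<'E'
import cv2,pickle
from dial import *
for n,s in (("top",(slice(190,270),slice(260,360))),("side",(slice(195,295),slice(280,380)))):
    f=pickle.load(open(f"pics/{n}19.pkl","rb"))["pixels"][:,:,::-1]
    cv2.imwrite(f"pics/{n}19z.png",cv2.resize(f[s],None,fx=6,fy=6,interpolation=cv2.INTER_CUBIC)); cv2.imwrite(f"pics/{n}19f.png",f)
E
```

```text
t 14.95 j [ 0.22 -0.13  0.02  1.71  0.02  2.08] F [-0.6 -0.3  0.7] w 0.085
pos [0.4598 0.2387 0.3146] casing [-46.4 254.4 245.7] toolaxes in casing [[0.005, 0.867, -0.498], [1.0, 0.006, 0.02], [0.02, -0.498, -0.867]]
goal [0.4598 0.2387 0.3146] shift [0.0, -0.0, 0.0] mm 0 turn [-0.0, -0.0, -0.0] deg 0.0
wrist [-0.02  0.01  0.03]
top19 hub [-2.3  1.2] 1705 ptr: axis 57.4 centroid-hub 53.1 centroid-0 57.7 line offset@0 0.2 mark-hub 56.5 mark-0 59.0 r 60.4 remaining 3.4
```

View pics/side19z.png

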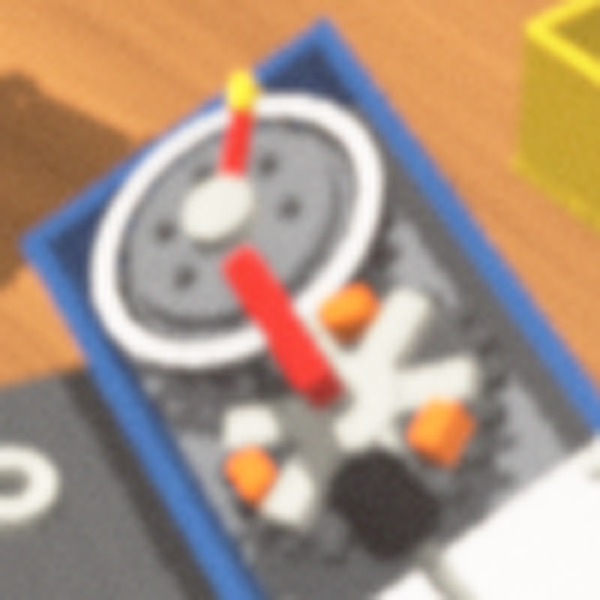

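View pics/top19f.png

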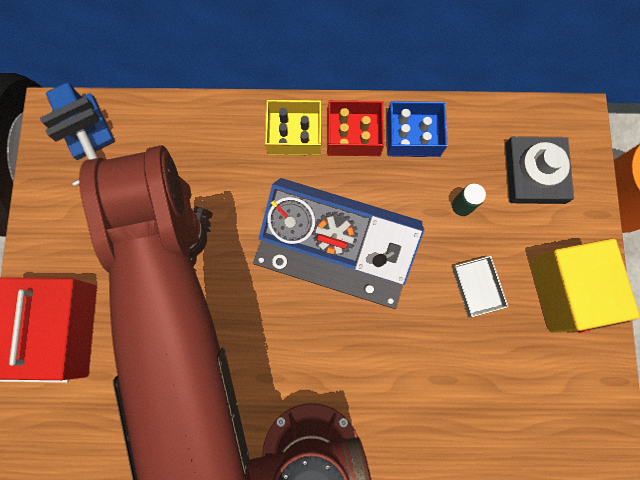

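View pics/top19z.png

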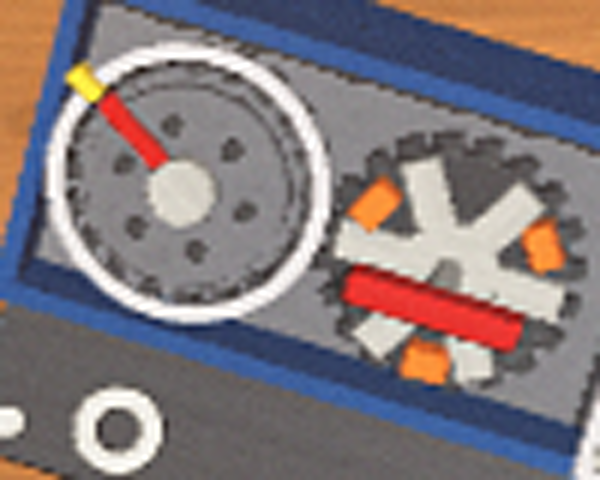

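```bash
python3 - <<'E'
from dial import *
fs={n:pickle.load(open(f"pics/{n}19.pkl","rb")) for n in("top","side")}
obs={}
for n,f in fs.items():
    p=cv2.resize(f["pixels"],None,fx=4,fy=4,interpolation=cv2.INTER_CUBIC).astype(float)
    x0,y0,x1,y1=(265,190,300,240) if n=="top" else (290,195,345,236)
    v,u=np.mgrid[y0*4:y1*4,x0*4:x1*4]; R,G,B=[p[y0*4:y1*4,x0*4:x1*4,i] for i in range(3)]
    U=(u+.5)/4-.5;V=(v+.5)/4-.5
    red=np.clip((R-np.maximum(G,B)-60)/60,0,1)*(G<110); yel=np.clip((np.minimum(R,G)-B-60)/60,0,1)*(G>130)
    if n=="side": red=red*(V<226); yel=yel*(V<215)*(U<328)*(U>310)
    g=lambda w:np.array([(U*w).sum(),(V*w).sum()])/w.sum()
    hub=(np.minimum(np.minimum(R,G),B)>150)*(np.hypot(U-(290 if n=="top" else 316.5),V-(222 if n=="top" else 230))<6)*1.
    obs[n]=(g(red),g(yel),g(hub)); print(n,[o.round(1) for o in obs[n]],red.sum()/16,yel.sum()/16,hub.sum()/16)
for i,nm in enumerate(("ptr","mark","hub")):
    r=least_squares(lambda X:np.concatenate([proj(f,h2w(q,X))[0]-obs[n][i] for n,f in fs.items()]),[20,140,12])
    X=r.x-[0,115,0]; print(nm,X.round(1),"ang",np.degrees(np.arctan2(X[1],X[0])).round(1),"r",np.hypot(X[0],X[1]).round(1),"res",r.fun.round(2))
E
```

```text
top [array([281.6, 211.4]), array([273.7, 203.3]), array([289.6, 221.9])] 51.45520833333334 22.184374999999996 97.625
side [array([319.2, 218.4]), array([318.7, 207.9]), array([316.4, 229.4])] 29.928124999999998 32.27291666666667 100.5
ptr [17.9 27.5 11.7] ang 56.9 r 32.8 res [ 0.11 -0.18 -0.19  0.05]
mark [31.8 51.3 16.7] ang 58.3 r 60.4 res [-0.17  0.28  0.3  -0.07]
hub [-0.9  0.8 14.3] ang 140.9 r 1.2 res [ 0.13 -0.22 -0.22  0.05]
```

View pics/side19f.png

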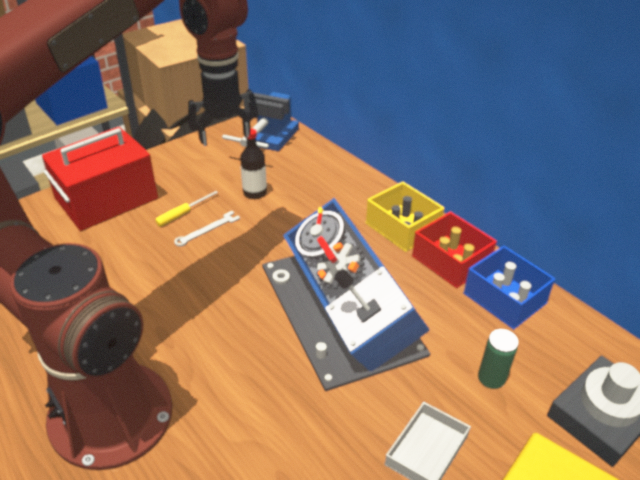

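```bash
python3 - <<'E'
from cell import *
s=get_state(); print(s["time_s"],s["force"]); print(job_done())
E
```

```text
14.95 [-0.62900916 -0.33129223  0.69286783]
the job is handed in; nothing more can be done
None
```

The gear unit is in gear and the pointer stands at the yellow mark to within about 2°. I handed the job in at 15 s of the 64 s allowed.

- **Gear lever:** I pushed it with closed fingers until it hit its end stop (contact force rose to 34 N). The last pictures show the knob leaning towards the spindle.
- **Dog teeth:** I gripped the tee handle and turned it clockwise only. I did not need to rock it back and forth. While still blocked, the dogs dragged the dial about 30° towards the mark. After a quicker turn they sprang up. The last pictures show all three orange dogs up between the steel teeth.
- **Pointer:** After regripping once, I turned in gear and the dial followed one to one. I stopped at the mark, let go and backed away. The pointer did not move on release (57.4° before and after).

**Last checks:**
- **Pointer:** The pointer estimates disagree slightly. The pointer's own line in the top picture lies within about 0.5–1.5° of the mark. Combining both cameras puts it 1.5–2.3° short. By eye the pointer meets the mark's inner end in both pictures. I left it there rather than risk disturbing it with another grip.
- **Joint limit:** The second arm joint sat at or right beside its lower limit (-0.84 rad) several times. One reading was -0.841, against a limit given to two decimals.
- **Surroundings:** The bystanders and the yellow mark look unmoved. The robot is touching nothing.

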